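# Put used sample vials away in the child-resistant waste jar

### The arm

A 7-joint arm with a two-finger parallel gripper is mounted at the origin on the work surface. World frame = base frame: x ahead of the robot, y to its left, z up, the work surface at z = 0. Lengths are in mm, angles in rad, forces in N, time in s.
With the tool pointing down it reaches from about 400 to 850 mm from the base axis. Payload 4.5 kg.
Tool frame: the origin (TCP) lies midway between the tips of the shut fingers; the grasp point (between the pads) lies manip.grasp_offset behind it (manip.grasp_offset is the distance from the TCP to the grasp point, in mm); z points along the fingers, y is the line along which they close (so a half turn about z gives the same grasp; the last joint's range is limited). The gripper opens to 88 mm and grips with 3 to 60 N. Pads are 18 mm wide; open, the fingers measure 123 mm over their backs; the gripper's body (75 mm by 187 mm) begins 45 mm behind the grasp point.
Start: joints at [-1.213, 0.689, -0.195, 1.565, 0.157, 0.902, -0.215], TCP at [198.838, 592.553, 217.243] pointing down, gripper open.
Joint ranges: [-3.01, 3.01], [-0.46, 2.08], [-1.47, 1.51], [0.13, 2.56], [-1, 4.14], [0.04, 2.09], [-2.66, 2.66]. Speed limits (rad/s): [2.57, 2.57, 3.14, 3.14, 3.14, 3.14, 3.14].

### API

Orientations are given as [roll, pitch, yaw] about the fixed x, y, z axes, in that order (R = Rz(yaw) Ry(pitch) Rx(roll)).
In Python, from plant import manip gives the robot as it stands.
- The arm moves only by the tool jog_arm, never from a script. Its argument "steps" is a list of rows, each a list of 7 numbers: the shift along the tool's x, y, z in cm, then the turn, a rotation vector about the tool's x, y, z in rad, then the closure, from 0 (fully open) to 1 (shut). A call has 1 to 5 rows; each row shifts and turns the commanded pose from where the row before left it, along the tool's axes as they then stand; what a row does not reach is not made up. A row lasts 1/12 s, in which the tool goes at most 41.7 mm and 7.16 degrees, less where a joint would pass 70% of its speed; a pose out of reach is approached as far as the arm can. A call with a gripper value outside its range is refused whole. The fingers move at their own pace and stop on an object; the grip force is fixed at half the most. Time passes only in rows, so rows that do not move let the fingers close. It gives the time, the measured TCP pose, the force, the opening and the grip force at its end, in the units of the state.
- manip.observe(): the state, without advancing time (a new reading comes with each control period).
- manip.grab_frame(name): name is "scene" or "top" or "wrist"; returns the picture (420x560x3 uint8, red, green, blue); there is no depth.
- manip.camera_model(name): a dict with "fx", "fy", "cx", "cy" (pixels), "distortion" ([k1, k2, p1, p2, k3] as OpenCV has them; the pictures are not rectified), "rvec" (rotation vector, rad) and "tvec" (3), from world to camera coordinates, as OpenCV has them. Camera axes: x right, y down, z forward; pixel columns grow to the right and rows downward; lengths in mm; the calibration is good to about 2 mm. A picture is of the moment at which its call begins: read the wrist's pose just before it. camera_model takes no time and is no camera call; for the wrist camera it gives the pose at the moment of the call.
- manip.job_done(): hands the job in; it is judged then, once.
Trained networks look in the newest picture that a camera, given by its name, has taken for a name from the list of things; names that differ only in an ending like _2 or _b are one class to them, and where a whole thing is asked for, a point or a joint stands for the part that bears it (a point fixed in the world has none). Each returns a list of dicts, best first, with "score" (0 to 1); they miss things now and then, are a little off and sometimes report something else, mostly with a low value. They report only what shows in the picture. A call takes as long as a camera call. They do not tell look-alikes from the thing itself.
- manip.look_for(camera, thing): "extent" ([left, top, right, bottom] in pixels, round what is visible of it).
The state is a dict: "time": time; "q": joint angles; "joint_velocities": joint speeds; "tau": joint torques, N m; "position": TCP position; "tcp_rot": TCP orientation; "ft_force": force on the tool from outside, world axes, zero at the start; "moment": the same for the moment, N m; "finger_gap": finger opening in mm; "grasp_force": force on a finger pad.
Only numpy, scipy, OpenCV 4.12 (cv2) and the standard library are available. Lean on these libraries where they do the work, as an engineer would, in place of code of your own. Each camera call takes 0.05 s, during which the arm holds its last target. There are 200 camera calls.

### The job

Open the red child-resistant cap of the waste jar (press it down hard and turn it anticlockwise, never wrenching it against the lock), set it down right way up on the blue mat and let go, then put every square sample vial from the card into the jar. Then close the jar: rest the cap level on top of the yellow threads with its white ticks at or a little anticlockwise of the jar's red ticks, turn it backward (anticlockwise) until it drops into the thread start, then press down and turn it forward (clockwise) until the ticks meet again, and let it spring up, locked, with all vials inside; do not disturb the beaker or the wash bottle.

Things in the scene. Friction and masses are not known exactly. Their poses are not given: they have to be found in the camera images.
- jar: White wide-mouth waste jar clamped to the bench (cannot move), body 144 mm wide, neck 92 mm outside, mouth 84 mm inside. Origin: centre of its underside on the bench, z up its axis. Four equal yellow threads ring the neck (108 mm over them), repeating every 90 degrees, tops 182 mm above the bench. Red ticks on the shoulder (lock) point along the jar's +x, +y, -x, -y.
- jar_mouth (a point): Centre of the jar's mouth at the top of the free gasket, 206 mm above the bench; axes as the jar's. Inside, a steep cone 50 mm high on the floor spreads what is dropped in. The grey sprung gasket ring (84 mm inside, 92 mm outside) pushes the cap up at 1 N per mm: 5 N when locked, 11 N at 6 mm below locked, 16 N at its bottom stop 11 mm below locked.
- jar_lock (a point): On the jar's +x axis, 54 mm from its axis, 176 mm above the bench: roof of a lock pocket, one of four every 90 degrees. Anticlockwise from above, in degrees from here: pocket -10 to 10, tooth 10 to 28 (hangs to 170 mm, so the cap must be pressed at least 6 mm below locked to pass it), open thread start 28 to 66, stop post 66 to 80 rising to 190 mm.
- jar_start (a point): Middle of a thread start (open gap, one of four), 47 degrees anticlockwise from the lock pocket, 54 mm from the jar's axis, 176 mm above the bench; green ticks on the shoulder mark the starts. A cap resting on the thread tops can turn only anticlockwise (the stop post bars the other way) and drops about 8 mm here.
- cap_grip (a point): Red round child-resistant cap, loose, about 0.18 kg, 122 mm wide, with a straight white grip bar on top 90 mm long, 20 mm wide, standing 30 mm above the cap's flat top. This point is the bar's centre, 15 mm above the flat top, 51 mm above the skirt's bottom edge; x along the bar, z up. White ticks on the red top at the bar's two ends. 3 mm of side play on the neck.
- cap_lug (a point): Middle of the cap's bottom edge, 51 mm under cap_grip. Four inward lugs here at the cap's +x, +y, -x, -y, 10 mm wide, 6 mm high, from radius 57 to 49 mm. cap_grip above the bench: 221 mm locked (bar along the jar's x or y), 233 mm resting on thread tops (bar -4 to 33 degrees anticlockwise of that), about 225 mm dropped into the start (34 to 60 degrees), 210 mm pressed fully down.
- mat_top (a point): Blue square mat, 170 by 170 by 3 mm, fixed to the bench; this point is the centre of its top face. With the cap standing on it right way up, cap_grip is 51 mm above this point.
- card: Brown cardboard sheet, 210 (x) by 250 (y) by 3 mm, fixed to the bench, on which the vials stand; origin at the centre of its underside.
- vial1 (a point): Square plastic sample vial, loose, about 60 g: body 30 by 30 mm and 44 mm high, round white screw top 25 mm wide and 16 mm high above it, 60 mm in all. The point is half-way up (30 mm above its base, on the axis); z points from base to top. Stands upright on the card at the start; 3 to 5 of the five vials are present (None if absent).
- vial2 (a point): Square plastic sample vial, loose, about 60 g: body 30 by 30 mm and 44 mm high, round white screw top 25 mm wide and 16 mm high above it, 60 mm in all. The point is half-way up (30 mm above its base, on the axis); z points from base to top. Stands upright on the card at the start; 3 to 5 of the five vials are present (None if absent).
- vial3 (a point): Square plastic sample vial, loose, about 60 g: body 30 by 30 mm and 44 mm high, round white screw top 25 mm wide and 16 mm high above it, 60 mm in all. The point is half-way up (30 mm above its base, on the axis); z points from base to top. Stands upright on the card at the start; 3 to 5 of the five vials are present (None if absent).
- vial4 (a point): Square plastic sample vial, loose, about 60 g: body 30 by 30 mm and 44 mm high, round white screw top 25 mm wide and 16 mm high above it, 60 mm in all. The point is half-way up (30 mm above its base, on the axis); z points from base to top. Stands upright on the card at the start; 3 to 5 of the five vials are present (None if absent).
- vial5 (a point): Square plastic sample vial, loose, about 60 g: body 30 by 30 mm and 44 mm high, round white screw top 25 mm wide and 16 mm high above it, 60 mm in all. The point is half-way up (30 mm above its base, on the axis); z points from base to top. Stands upright on the card at the start; 3 to 5 of the five vials are present (None if absent).
- beaker_mid (a point): Glass beaker, 72 mm wide, 90 mm high, a bystander; the point is half-way up.
- wash_mid (a point): White plastic wash bottle, 60 mm wide, 150 mm high, a bystander; the point is half-way up.
Mind the look-alikes: they are no part of the job. Of the things that look like the part that bears cap_grip, the largest one is meant.

How it is judged (in metres and radians):
On the way, in this order (a step that is already met when the one before it is completed fails the run):
1. the cap stands right way up on the blue mat, released (horizontal distance between cap_grip and mat_top below 0.07 m and z of cap_grip in the frame of mat_top below 0.056 m and angle between cap_grip's own z axis and vertical below 0.1 rad and contact force between the fingers and cap below 0.3 N), for 0.3 s.
2. every vial is inside the jar (horizontal distance between each of vial1, vial2, vial3, vial4, vial5 and jar below 0.062 m and z of each of vial1, vial2, vial3, vial4, vial5 in the frame of jar below 0.16 m), for 0.3 s.
3. the cap rests level on top of the yellow threads, not yet dropped into the start (horizontal distance between cap_grip and jar below 0.008 m and angle between cap_grip's own z axis and vertical below 0.06 rad and z of cap_grip in the frame of jar between 0.2305 and 0.2355 m), for 0.2 s.
4. turned backward, the cap has dropped into the thread start (horizontal distance between cap_grip and jar below 0.008 m and z of cap_grip in the frame of jar below 0.2285 m and angle between the x axis of cap_grip and the x axis of jar, either way round above 0.45 rad and angle between the x axis of cap_grip and the y axis of jar, either way round above 0.45 rad), for 0.1 s.
At the end, for the whole second after the job is handed in: The cap is locked on the jar: bar within 0.25 rad of the jar's x or y axis, level within 0.06 rad, within 8 mm of the jar's axis, sprung up to within 2 mm of its locked height; all vials lie inside the jar (centres within 62 mm of its axis and below 160 mm); everything released and at rest (all of step 2 and horizontal distance between cap_grip and jar below 0.008 m and angle between cap_grip's own z axis and vertical below 0.06 rad and z of cap_grip in the frame of jar between 0.219 and 0.223 m and (angle between the x axis of cap_grip and the x axis of jar, either way round below 0.25 rad or angle between the x axis of cap_grip and the y axis of jar, either way round below 0.25 rad) and contact force between the fingers and cap below 0.3 N and linear speed of cap below 0.02 m/s); the robot touches nothing.
It fails at once if the beaker is moved more than 25 mm or tipped (distance of beaker_mid from where it was at the start of the episode above 0.025 m or angle between beaker_mid's own z axis and vertical above 0.3 rad).
It fails at once if the wash bottle is moved more than 25 mm or tipped (distance of wash_mid from where it was at the start of the episode above 0.025 m or angle between wash_mid's own z axis and vertical above 0.3 rad).
It fails at once if the cap on the neck is wrenched against the threads with over 180 N (contact force between cap and jar above 180 N and contact force between the fingers and cap above 1 N and horizontal distance between cap_grip and jar below 0.008 m and z of cap_grip in the frame of jar below 0.227 m).
Of vial1_b, vial2_b, vial3_b, vial4_b, vial5_b only 3 to 5 are there at a start; the rules pass over those that are not, and their reading is None.
At some moment in a run one of vial1_b, vial2_b, vial3_b, vial4_b, vial5_b may be knocked a few centimetres aside while the robot is not near it.
Once in a run the grip may slacken for a moment while it holds something.
It also fails if it takes over 210 s, if anything falls off the work surface, if the arm or the gripper's body presses on something with over 40 N, if the wrist force passes 120 N, or if a joint passes its speed limit or range.

## Working session

There is one attempt and no reset: what is moved stays moved. The work goes in short steps, Python scripts to look and compute and a tool call to move; the robot and the scene stay as the last step left them, time stands still between calls to the robot, and variables do not carry over. Pictures are saved under pics/ and viewed, at most 14 in all, crops included, and the job is handed in when it is done.

Besides the shell and the picture viewer there is one more tool, called after "Call:" as name([rows], argument=value, ...), one row to a line, values as JSON. jog_arm: Moves the arm, as the interface text tells. Its arguments: {"type":"object","properties":{"steps":{"type":"array","items":{"type":"array","items":{"type":"number"}}}},"required":["steps"]}

```bash
mkdir -p pics; ls; python3 - <<'E'
from plant import manip
import cv2
s=manip.observe();print(s, manip.grasp_offset)
for n in("scene","top"):
    im=manip.grab_frame(n);cv2.imwrite(f"pics/{n}0.png",cv2.resize(im[:,:,::-1],None,fx=1.4,fy=1.4))
    print(n,manip.camera_model(n))
E
```

```text
pics
{'time': 0.0, 'q': array([-1.21318246,  0.69000023, -0.19452428,  1.56635394,  0.15733072,
        0.90252239, -0.2150642 ]), 'joint_velocities': array([-2.46109489e-04,  4.72552166e-04,  5.79438813e-05, -1.96473343e-03,
       -2.08963715e-03,  9.06593650e-04, -3.10416936e-04]), 'tau': array([ 6.84919305e-04, -5.27568197e+01, -1.26653317e+00, -1.53428257e+01,
       -5.25936764e-02,  6.62987106e-03,  1.68277470e-04]), 'position': array([198.70064602, 591.84733812, 216.39757862]), 'tcp_rot': array([-3.13971143e+00,  1.56423627e-04,  2.81792736e+00]), 'ft_force': array([ 0.23298421, -0.64419519, -0.47173613]), 'moment': array([-0.00828842,  0.02460997,  0.01544991]), 'grasp_force': 0.0, 'finger_gap': 88.00938498099738} 18.700000000000003
scene {'fx': 454.45046569339235, 'fy': 454.45046569339235, 'cx': 272.21968703135246, 'cy': 209.78017221272364, 'distortion': array([-0.04152415,  0.        ,  0.        ,  0.        ,  0.        ]), 'rvec': array([ 2.25676712,  0.63814197, -0.29723385]), 'tvec': array([-487.37908353, -101.01972166, 1492.81848612])}
top {'fx': 519.6790288802099, 'fy': 519.6790288802099, 'cx': 270.878998313915, 'cy': 203.20785921989895, 'distortion': array([-0.19016518,  0.        ,  0.        ,  0.        ,  0.        ]), 'rvec': array([ 2.10888535, -2.15625429,  0.17943161]), 'tvec': array([ -11.29750858,  613.66818679, 1485.28920184])}
```

View pics/scene0.png

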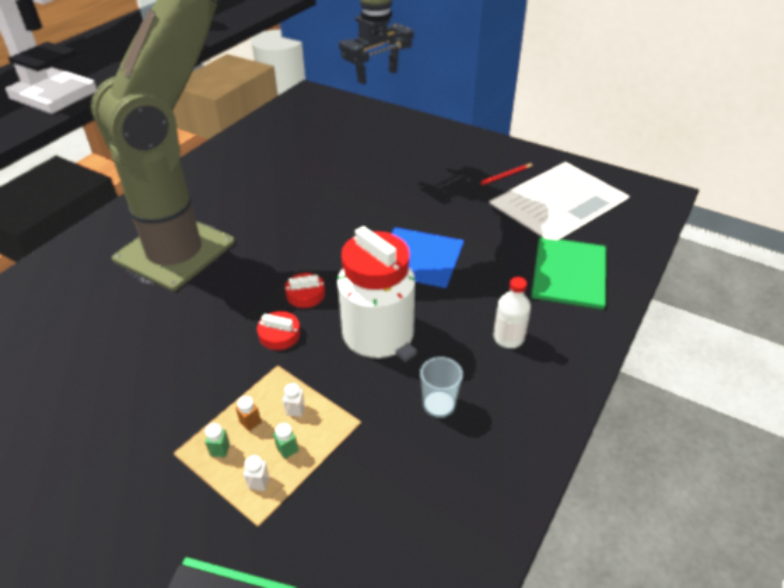

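View pics/top0.png

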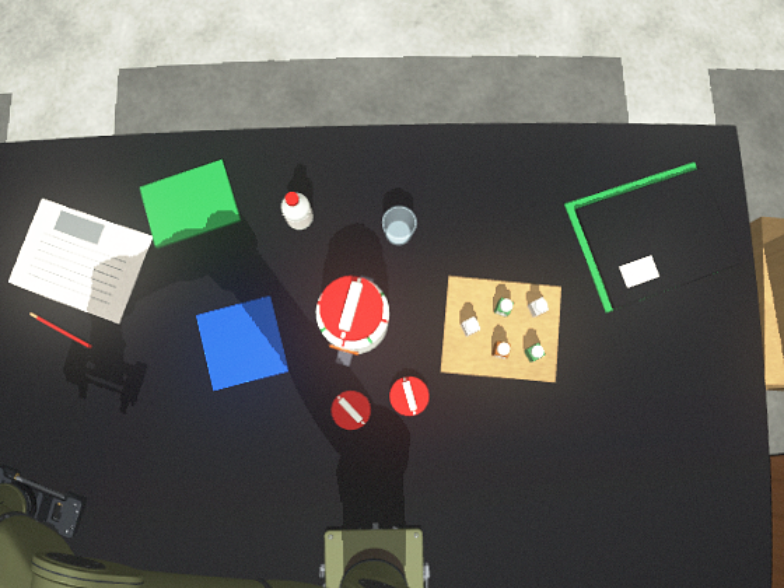

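The top picture shows the jar with the large cap at (352,310), the blue mat at (242,343), and five vials on the card at about (470,325), (504,306), (539,305), (502,348) and (536,351). It also shows two small decoy caps, the beaker at (399,225) and the wash bottle at (297,210). All pixels are in the 1.4x scaled picture.

```bash
cat > h.py <<'E'
import numpy as np, cv2
from plant import manip
def w(cam,uv,z,m=None):
    m=m or manip.camera_model(cam)
    K=np.array([[m['fx'],0,m['cx']],[0,m['fy'],m['cy']],[0,0,1]])
    p=cv2.undistortPoints(np.array(uv,float).reshape(-1,1,2),K,np.array(m['distortion']))[:,0]
    R=cv2.Rodrigues(np.array(m['rvec'],float))[0];t=np.array(m['tvec'],float)
    c=-R.T@t; d=np.c_[p,np.ones(len(p))]@R
    return c+d*((z-c[2])/d[:,2])[:,None]
def px(cam,P,m=None):
    m=m or manip.camera_model(cam)
    K=np.array([[m['fx'],0,m['cx']],[0,m['fy'],m['cy']],[0,0,1]])
    return cv2.projectPoints(np.array(P,float).reshape(-1,1,3),np.array(m['rvec'],float),np.array(m['tvec'],float),K,np.array(m['distortion']))[0][:,0]
def blobs(mask,amin=20):
    n,l,s,c=cv2.connectedComponentsWithStats(mask.astype(np.uint8))
    return [(s[i],c[i],np.argwhere(l==i)[:,::-1].astype(float)) for i in range(1,n) if s[i][4]>=amin]
E
python3 - <<'E'
from h import *
im=manip.grab_frame("top");cv2.imwrite("pics/t1.png",im[:,:,::-1])
hsv=cv2.cvtColor(im,cv2.COLOR_RGB2HSV).astype(int);H,S,V=hsv[...,0],hsv[...,1],hsv[...,2]
np.set_printoptions(precision=1,suppress=True)
def sub(m,x0,y0,x1,y1):
    o=np.zeros_like(m);o[y0:y1,x0:x1]=m[y0:y1,x0:x1];return o
white=(S<50)&(V>150)
print('bar')
for s,c,p in blobs(sub(white,228,195,280,255),40):
    P=w("top",p,236)[:,:2];r=cv2.minAreaRect(P.astype(np.float32));print(s,c,P.mean(0),r)
print('cap red')
red=((H<8)|(H>172))&(S>150)&(V>90)
for s,c,p in blobs(sub(red,220,190,290,255),100):
    h=cv2.convexHull(p.astype(np.float32))[:,0];print(s,c,cv2.fitEllipse(h)); q=w("top",h,221)[:,:2];print(cv2.fitEllipse(q.astype(np.float32)))
print('mat')
for s,c,p in blobs(sub((H>100)&(H<125)&(S>120)&(V>50),130,200,215,285),200):
    P=w("top",p,3)[:,:2];print(s,cv2.minAreaRect(P.astype(np.float32)))
print('vial tops')
for s,c,p in blobs(sub(white,318,198,400,272),15):
    print(s,c,w("top",[c],63)[0])
print('card')
for s,c,p in blobs(sub((H>10)&(H<25)&(S>70)&(V>110),310,190,410,280),200):
    P=w("top",p,3)[:,:2];print(s,cv2.minAreaRect(P.astype(np.float32)))
for th in("vial1","beaker_mid","wash_mid"):
    for d in manip.look_for("top",th):
        e=d['extent'];print(th,round(d['score'],2),e, w("top",[[(e[0]+e[2])/2,(e[1]+e[3])/2]],45)[0])
E
```

```text
bar
[242 199  17  38 296] [250.  217.9] [544.7  30.1] ((547.0791015625, 29.408544540405273), (21.10980987548828, 98.61775970458984), 73.33599090576172)
[273 211   5  18  67] [275.1 220.2] [537.  -34.6] ((538.9654541015625, -34.49410629272461), (10.346192359924316, 44.36723327636719), 88.70503997802734)
[230 230  47  23 363] [256.3 242.7] [479.9  14.9] ((480.82562255859375, 20.931785583496094), (51.8262939453125, 119.81139373779297), 5.934967517852783)
cap red
[227 197  29  45 620] [238.9 216.1] ((246.27784729003906, 218.0), (37.42893981933594, 44.38689422607422), 21.041215896606445)
((546.9635620117188, 40.337646484375), (98.68436431884766, 116.96907806396484), 69.5771255493164)
[244 199  32  48 678] [261.2 223.5] ((241.5716094970703, 218.92459106445312), (50.854915618896484, 67.2857894897461), 103.27152252197266)
((544.9459838867188, 52.85327911376953), (134.02333068847656, 176.4389190673828), 164.41567993164062)
mat
[ 140  211   66   68 3147] ((500.9570007324219, 277.5005187988281), (173.0183868408203, 171.64259338378906), 13.617582321166992)
vial tops
[354 213  12  13  84] [360.5 218.8] [ 559.1 -287.    63. ]
[377 212  15  14 128] [384.3 218.7] [ 557.6 -358.1   63. ]
[330 226  13  14 120] [335.8 232.5] [ 520.5 -212.4   63. ]
[355 245   9   9  61] [359.5 248.8] [ 471.1 -280.    63. ]
[379 247  10   9  66] [383.5 250.6] [ 463.5 -350.7   63. ]
card
[ 315  197   86   76 5094] ((519.4315795898438, -287.8459167480469), (252.4942169189453, 213.93783569335938), 83.3131332397461)
vial1 0.69 [227.4, 197.4, 274.7, 244.0] [563.3  34.8  45. ]
vial1 0.46 [350.4, 242.3, 364.8, 255.5] [ 472.2 -277.4   45. ]
vial1 0.43 [375.0, 211.6, 391.0, 224.4] [ 562.2 -358.3   45. ]
vial1 0.43 [330.0, 226.1, 344.2, 240.9] [ 519.4 -218.4   45. ]
beaker_mid 0.68 [226.8, 198.2, 279.7, 257.2] [542.3  28.7  45. ]
beaker_mid 0.2 [317.3, 194.9, 401.1, 274.8] [ 513.7 -284.    45. ]
wash_mid 0.66 [200.4, 136.6, 222.9, 163.8] [781.9 151.4  45. ]
```

Call:
jog_arm([
  [-2.5,-2.1,-1.0,0,0,0,0],
  [-2.5,-2.1,-1.0,0,0,0,0],
  [-2.5,-2.1,-1.0,0,0,0,0],
  [-2.5,-2.1,-1.0,0,0,0,0],
  [-2.5,-2.1,-1.0,0,0,0,0],
])

```text
time: 0.72
position: [284.5, 451.8, 267.6]
tcp_rot: [-3.141, 0.0, 2.818]
ft_force: [-0.3, -0.7, 0.1]
finger_gap: 87.8
grasp_force: 0.0
```

Call:
jog_arm([
  [-2.5,-2.1,-1.0,0,0,0,0],
  [-2.5,-2.1,-1.0,0,0,0,0],
  [-2.5,-2.1,-1.0,0,0,0,0],
  [-2.5,-2.1,-1.0,0,0,0,0],
  [-2.5,-2.1,-1.0,0,0,0,0],
])

```text
time: 1.13
position: [369.6, 312.4, 317.8]
tcp_rot: [3.141, 0.0, 2.818]
ft_force: [1.5, 0.6, 0.1]
finger_gap: 88.3
grasp_force: 0.0
```

Call:
jog_arm([
  [-2.5,-2.1,-0.5,0,0,0,0],
  [-2.5,-2.1,-0.5,0,0,0,0],
  [-2.5,-2.1,-0.5,0,0,0,0],
  [-2.5,-2.1,-0.5,0,0,0,0],
  [-2.5,-2.1,-0.5,0,0,0,0],
])

```text
time: 1.55
position: [454.7, 173.0, 342.6]
tcp_rot: [3.141, 0.0, 2.818]
ft_force: [0.3, 0.0, 0.1]
finger_gap: 88.4
grasp_force: 0.0
```

Call:
jog_arm([
  [-2.5,-2.1,-0.5,0,0,0,0],
  [-2.5,-2.1,-0.5,0,0,0,0],
  [-2.5,-2.1,-0.5,0,0,0,0],
  [0,0,0,0,0,0,0],
  [0,0,0,0,0,0,0],
])

```text
time: 1.97
position: [506.0, 89.0, 357.2]
tcp_rot: [-3.141, 0.001, 2.813]
ft_force: [-0.6, 0.9, -0.1]
finger_gap: 88.1
grasp_force: 0.0
```

```bash
cat >> h.py <<'E'
def go(x,y,z,yaw=None,s=None):
    "tool-frame delta (cm), turn about tool z (rad) to a tool-down target, mm/rad"
    s=s or manip.observe(); a=s['tcp_rot'][2]; d=np.array([x,y,z])-s['position']
    c,n=np.cos(a),np.sin(a)
    dy=0 if yaw is None else (yaw-a+np.pi/2)%np.pi-np.pi/2
    print('at',np.round(s['position'],1),round(a,4),'-> tool cm',np.round([(c*d[0]+n*d[1])/10,(n*d[0]-c*d[1])/10,-d[2]/10],2),'rz',round(-dy,3))
E
python3 - <<'E'
from h import *
m=manip.camera_model("wrist");im=manip.grab_frame("wrist");cv2.imwrite("pics/w1.png",im[:,:,::-1]);print(m, manip.observe()['q'])
E
```

```text
{'fx': 320.0813288645314, 'fy': 320.0813288645314, 'cx': 277.95221638687633, 'cy': 205.17594711248924, 'distortion': array([-0.0090399,  0.       ,  0.       ,  0.       ,  0.       ]), 'rvec': array([-2.37834005, -1.70192049, -0.21980951]), 'tvec': array([-247.32670573, -507.52658387,  410.04088725])} [-0.15266671  0.38325    -0.17155985  1.68635741  0.07181233  1.0783461
  0.89976965]
```

View pics/w1.png

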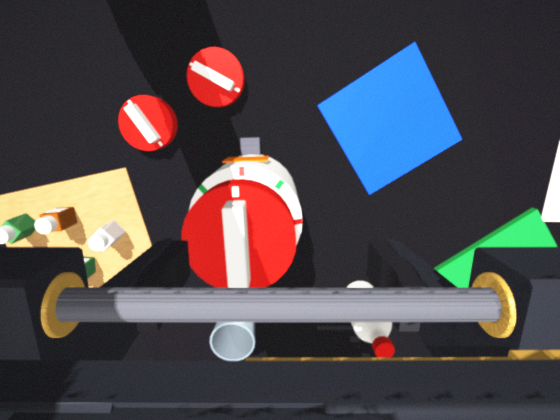

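The wrist picture shows the cap at (240,235), with the bar running from (234,200) downwards until the gripper hides it. I'll centre over it and measure there.

```bash
python3 -c "
from h import *
go(547,30,357,-0.2915)"
```

```text
at [505.1  90.9 357.1] 2.8166 -> tool cm [-5.92 -4.43  0.01] rz -0.034
```

Call:
jog_arm([
  [-2.0,-1.5,0,0,0,-0.017,0],
  [-2.0,-1.5,0,0,0,-0.017,0],
  [-1.9,-1.4,0,0,0,0,0],
  [0,0,0,0,0,0,0],
  [0,0,0,0,0,0,0],
])

```text
time: 2.43
position: [547.8, 31.9, 356.8]
tcp_rot: [3.141, -0.001, 2.852]
ft_force: [-1.3, -0.2, -0.4]
finger_gap: 88.0
grasp_force: 0.0
```

```bash
python3 - <<'E'
from h import *
m=manip.camera_model("wrist");im=manip.grab_frame("wrist");cv2.imwrite("pics/w2.png",im[:,:,::-1]);np.savez("w2.npz",im=im,**m)
R=cv2.Rodrigues(m['rvec'])[0];print(manip.observe()['position'],'cam',-R.T@m['tvec'])
print(px("wrist",[[547,30,236],[547,30,206]],m))
E
```

```text
[547.38518669  33.08667546 356.90943529] cam [487.14627921  49.69232504 525.17768881]
[[275.88734236 192.12546928]
 [276.05777859 185.82770156]]
```

View pics/w2.png

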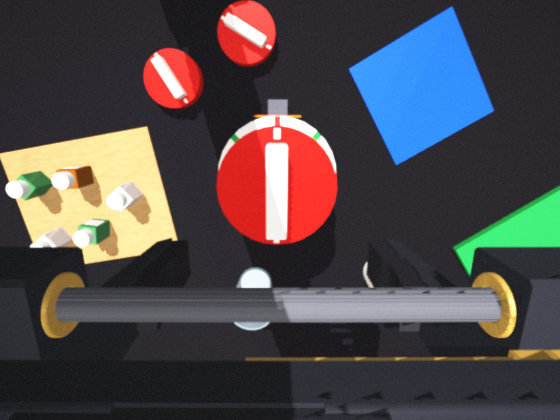

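The cap is fully visible at (277,183). The bar runs from (277,143) to (277,240), and the jar's red tick lines up with the cap's tick at (277,122), so it is locked. The mat is at (421,86).

```bash
python3 - <<'E'
from h import *
from scipy.optimize import least_squares
np.set_printoptions(precision=2,suppress=True)
d=np.load("w2.npz");im=d['im'];m={k:d[k] for k in d if k!='im'}
hsv=cv2.cvtColor(im,cv2.COLOR_RGB2HSV).astype(int);H,S,V=hsv[...,0],hsv[...,1],hsv[...,2]
def sub(mm,x0,y0,x1,y1):
    o=np.zeros_like(mm);o[y0:y1,x0:x1]=mm[y0:y1,x0:x1];return o
b=max(blobs(sub((S<70)&(V>140),255,142,300,245)),key=lambda b:b[0][4]);p=b[2]
print(b[0]); P=w("wrist",p,236,m)[:,:2]
r=cv2.minAreaRect(P.astype(np.float32));print('bar',r)
c=P-P.mean(0);u=np.linalg.svd(c,full_matrices=False)[2][0];print('axis',np.degrees(np.arctan2(u[1],u[0])),P.mean(0))
red=sub(((H<8)|(H>172))&(S>150)&(V>90),205,132,350,250)
h=cv2.convexHull(max(blobs(red),key=lambda b:b[0][4])[2].astype(np.float32))[:,0]
Q=w("wrist",h,206,m)[:,:2]
f=least_squares(lambda a:np.hypot(Q[:,0]-a[0],Q[:,1]-a[1])-a[2],[547,30,61],loss='soft_l1');print('circle',f.x,np.abs(f.fun).max())
q=max(blobs(sub((H>100)&(H<125)&(S>120)&(V>50),340,0,500,170)),key=lambda b:b[0][4])[2]
print('mat',cv2.minAreaRect(w("wrist",q,3,m)[:,:2].astype(np.float32)))
# jar-red tick and cap tick
for nm,box,z in(("captick",(265,124,290,142),206),("jartick",(268,112,288,130),176)):
    mk=sub((S<70)&(V>140) if nm=="captick" else ((H<8)|(H>172))&(S>120)&(V>80),*box)
    for bb in blobs(mk,6): print(nm,bb[0],bb[1])
E
```

```text
[ 265  143   23  100 2131]
bar ((549.19970703125, 29.652244567871094), (20.055051803588867, 93.79422760009766), 73.62814331054688)
axis -16.823943244457734 [546.27  30.54]
circle [549.77  29.52  61.11] 0.8629661380698792
mat ((504.790283203125, 277.2333984375), (173.03953552246094, 173.42855834960938), 13.685290336608887)
captick [265 124  10   4  28] [268.96 124.96]
captick [280 124  10   4  30] [285.03 125.07]
captick [273 128   8  12  86] [276.55 133.13]
jartick [268 117  20  13  77] [277.31 124.91]
```

```bash
cat >> h.py <<'E'
def avg(n=5,cam="top"):
    P=[]
    for i in range(n):
        manip.grab_frame(cam);s=manip.observe();P.append(np.r_[s['position'],s['tcp_rot'],s['ft_force'],s['moment']])
    P=np.array(P);P[:,3]%=2*np.pi;P[:,5]%=2*np.pi;return {'position':P[:,:3].mean(0),'tcp_rot':P[:,3:6].mean(0),'f':P[:,6:9].mean(0),'sd':P.std(0)}
E
python3 - <<'E'
from h import *
from scipy.optimize import least_squares
np.set_printoptions(precision=2,suppress=True)
A=[]
for i in range(5):
    m=manip.camera_model("wrist");im=manip.grab_frame("wrist");pos=manip.observe()['position']
    hsv=cv2.cvtColor(im,cv2.COLOR_RGB2HSV).astype(int);H,S,V=hsv[...,0],hsv[...,1],hsv[...,2]
    red=((H<8)|(H>172))&(S>150)&(V>90);red[:132]=0;red[250:]=0;red[:,:205]=0;red[:,350:]=0
    h=cv2.convexHull(max(blobs(red),key=lambda b:b[0][4])[2].astype(np.float32))[:,0]
    Q=w("wrist",h,206,m)[:,:2]
    f=least_squares(lambda a:np.hypot(Q[:,0]-a[0],Q[:,1]-a[1])-a[2],[547,30,61],loss='soft_l1')
    A.append(np.r_[pos,f.x]);print(A[-1])
A=np.mean(A,0);print(A)
go(A[3],A[4],208,2.852,{'position':A[:3],'tcp_rot':manip.observe()['tcp_rot']})
E
```

```text
[547.22  33.52 357.04 549.85  29.23  61.12]
[547.25  33.5  357.18 549.88  29.22  61.15]
[547.36  33.3  357.29 549.87  29.16  61.14]
[547.48  32.94 357.32 549.84  29.3   61.18]
[547.63  32.59 357.37 549.9   29.18  61.12]
[547.39  33.17 357.24 549.87  29.22  61.14]
at [547.4  33.2 357.2] 2.8541 -> tool cm [-0.35 -0.31 14.92] rz 0.002
```

Call:
jog_arm([
  [-0.35,-0.3,3.0,0,0,0,0],
  [0,0,3.0,0,0,0,0],
  [0,0,3.0,0,0,0,0],
  [0,0,3.0,0,0,0,0],
  [0,0,2.0,0,0,0,0],
])

```text
time: 3.15
position: [549.1, 27.9, 214.9]
tcp_rot: [-3.141, -0.003, 2.853]
ft_force: [-0.0, -0.2, 0.1]
finger_gap: 88.0
grasp_force: 0.0
```

Call:
jog_arm([
  [0,0,0.5,0,0,0,0],
  [0,0,0,0,0,0,0],
  [0,0,0,0,0,0,0.3],
  [0,0,0,0,0,0,0.5],
  [0,0,0,0,0,0,0.6],
])

```text
time: 3.57
position: [551.7, 27.6, 213.8]
tcp_rot: [3.14, 0.003, 2.852]
ft_force: [-0.8, 0.2, -0.0]
finger_gap: 70.0
grasp_force: 0.0
```

```bash
python3 -c "
from h import *
im=manip.grab_frame('wrist');cv2.imwrite('pics/w3.png',im[:,:,::-1]);s=avg(4);print(s,manip.observe()['q'])
go(549.8,29.3,208,2.852,s)"
```

```text
{'position': array([551.10357792,  27.42461495, 213.02356271]), 'tcp_rot': array([3.14091277e+00, 1.48181392e-03, 2.85172773e+00]), 'f': array([ 0.12758969, -0.19998117, -0.0534395 ]), 'sd': array([1.83279525e-01, 3.57306483e-02, 2.48921097e-01, 2.16660412e-04,
       4.90474479e-04, 5.08252293e-05, 1.92763385e-01, 1.10952240e+00,
       3.14167565e-01, 3.11382288e-02, 3.55650445e-02, 1.96405953e-02])} [-0.0431892   0.59610193 -0.1471713   1.79725554  0.12031728  0.755949
  1.02794294]
at [551.1  27.4 213. ] 2.8517 -> tool cm [0.18 0.14 0.5 ] rz -0.0
```

View pics/w3.png

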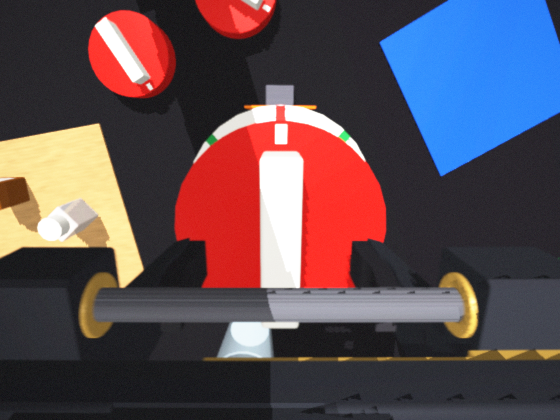

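Call:
jog_arm([
  [0.15,0.1,0.4,0,0,0,0.6],
  [0,0,0,0,0,0,0.8],
  [0,0,0,0,0,0,1],
  [0,0,0,0,0,0,1],
  [0,0,0,0,0,0,1],
])

```text
time: 4.23
position: [549.6, 29.1, 208.1]
tcp_rot: [3.141, -0.0, 2.852]
ft_force: [-0.1, 0.1, -0.6]
finger_gap: 19.4
grasp_force: 30.0
```

Call:
jog_arm([
  [0,0,0,0,0,0,1],
  [0,0,0,0,0,0,1],
  [0,0,0,0,0,0,1],
])

```text
time: 4.48
position: [549.6, 29.1, 208.1]
tcp_rot: [3.141, 0.0, 2.852]
ft_force: [1.6, 1.5, -2.2]
finger_gap: 19.7
grasp_force: 30.0
```

Call:
jog_arm([
  [0,0,0.3,0,0,0,1],
  [0,0,0.3,0,0,0,1],
  [0,0,0.3,0,0,0,1],
  [0,0,0,0,0,0,1],
  [0,0,0,0,0,0,1],
])

```text
time: 4.9
position: [549.7, 29.1, 200.3]
tcp_rot: [3.141, 0.001, 2.852]
ft_force: [-2.6, 1.0, 10.6]
finger_gap: 19.3
grasp_force: 30.0
```

Call:
jog_arm([
  [0,0,0.2,0,0,0,1],
  [0,0,0.2,0,0,0,1],
  [0,0,0,0,0,0,1],
  [0,0,0,0,0,0,1],
])

```text
time: 5.23
position: [549.8, 29.1, 197.0]
tcp_rot: [3.141, 0.001, 2.852]
ft_force: [-4.6, 1.0, 15.0]
finger_gap: 19.4
grasp_force: 30.0
```

Call:
jog_arm([
  [0,0,0,0,0,-0.08,1],
  [0,0,0,0,0,-0.08,1],
  [0,0,0,0,0,-0.08,1],
  [0,0,0,0,0,-0.08,1],
  [0,0,0,0,0,0,1],
])

```text
time: 5.65
position: [551.9, 28.9, 197.4]
tcp_rot: [3.141, 0.006, -3.109]
ft_force: [-0.7, 0.4, 12.4]
finger_gap: 19.6
grasp_force: 30.1
```

Call:
jog_arm([
  [0,0,0,0,0,-0.08,1],
  [0,0,0,0,0,-0.08,1],
  [0,0,0,0,0,-0.08,1],
  [0,0,0,0,0,-0.08,1],
  [0,0,0,0,0,0,1],
])

```text
time: 6.07
position: [552.2, 29.3, 197.5]
tcp_rot: [-3.141, 0.007, -2.789]
ft_force: [-0.3, -0.2, 13.2]
finger_gap: 19.5
grasp_force: 30.1
```

Call:
jog_arm([
  [0,0,0,0,0,-0.08,1],
  [0,0,0,0,0,-0.08,1],
  [0,0,0,0,0,0,1],
  [0,0,0,0,0,0,1],
])

```text
time: 6.4
position: [552.0, 29.7, 197.5]
tcp_rot: [-3.14, 0.006, -2.632]
ft_force: [-0.5, 1.3, 13.2]
finger_gap: 19.5
grasp_force: 30.1
```

```bash
python3 -c "
from h import *
im=manip.grab_frame('wrist');cv2.imwrite('pics/w4.png',im[:,:,::-1]);s=manip.observe();print(s)"
```

```text
{'time': 6.45, 'q': array([ 0.09432743,  0.6344954 , -0.3815367 ,  1.8082531 ,  0.32749333,
        0.75469823,  1.62097821]), 'joint_velocities': array([-0.00443409,  0.00106097,  0.00178079, -0.00022409,  0.00041905,
        0.00016801,  0.00105525]), 'tau': array([  0.66137826, -39.7903204 ,  -1.81916378, -10.05297214,
         0.47100797,   0.08550331,   0.19427554]), 'position': array([551.9573317 ,  29.6627021 , 197.46895939]), 'tcp_rot': array([-3.14009818,  0.00621716, -2.63204568]), 'ft_force': array([-0.13673949,  1.97906291, 12.93595419]), 'moment': array([ 0.34350152,  0.1590419 , -0.21165936]), 'grasp_force': 30.064396262168884, 'finger_gap': 19.703065392231192}
```

View pics/w4.png

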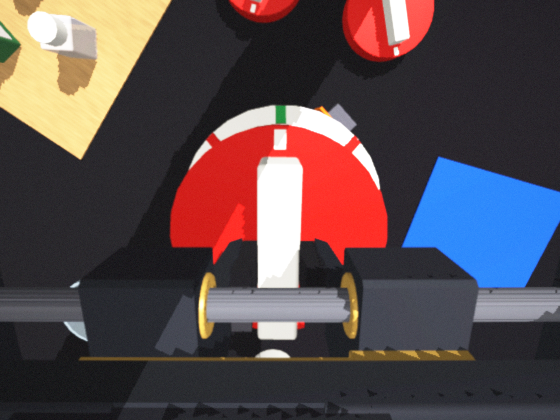

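The bar now lines up with the green tick at (280,114). The lugs are in the thread start, so I'm lifting.

Call:
jog_arm([
  [0,0,-0.5,0,0,0,1],
  [0,0,-1.0,0,0,0,1],
  [0,0,-1.5,0,0,0,1],
  [0,0,-2,0,0,0,1],
  [0,0,0,0,0,0,1],
])

```text
time: 6.87
position: [551.2, 28.7, 247.8]
tcp_rot: [-3.139, 0.004, -2.632]
ft_force: [1.0, 0.3, -1.8]
finger_gap: 19.3
grasp_force: 30.0
```

Call:
jog_arm([
  [0,0,-2,0,0,0,1],
  [0,0,-1.5,0,0,0,1],
  [0,0,0,0,0,0,1],
  [0,0,0,0,0,0,1],
])

```text
time: 7.2
position: [549.3, 28.4, 279.5]
tcp_rot: [-3.141, -0.0, -2.632]
ft_force: [0.3, 0.7, -1.5]
finger_gap: 19.2
grasp_force: 30.0
```

```bash
python3 -c "
from h import *
im=manip.grab_frame('wrist');cv2.imwrite('pics/w5.png',im[:,:,::-1]);s=avg(3);print(s)
go(503,277,100,None,s)"
```

```text
{'position': array([548.52984569,  28.33980128, 278.63730854]), 'tcp_rot': array([ 3.14072004e+00, -2.68464634e-03,  3.65178650e+00]), 'f': array([-0.3112762 ,  0.10015485, -1.74557799]), 'sd': array([6.05294760e-02, 5.36284499e-02, 7.17564635e-02, 7.12168534e-05,
       1.06928389e-04, 3.77303011e-05, 2.65080833e-01, 3.38235446e-01,
       6.80640946e-01, 2.83034683e-02, 1.97177212e-02, 1.52720657e-02])}
at [548.5  28.3 278.6] 3.6518 -> tool cm [-8.17 23.92 17.86] rz 0
```

View pics/w5.png

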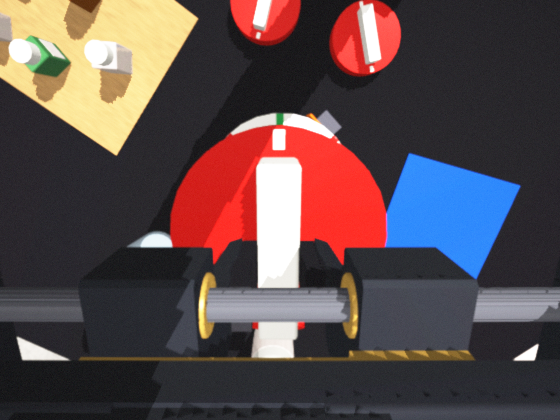

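The cap is held clear of the jar and its weight shows in the force reading. Next stop is the mat.

Call:
jog_arm([
  [-1,3,0,0,0,0,1],
  [-1,3,0,0,0,0,1],
  [-1,3,0,0,0,0,1],
  [-1,3,0,0,0,0,1],
  [-1,3,0,0,0,0,1],
])

```text
time: 7.82
position: [519.0, 185.1, 279.3]
tcp_rot: [3.141, -0.002, -2.632]
ft_force: [-0.1, -0.1, -1.8]
finger_gap: 19.5
grasp_force: 30.0
```

Call:
jog_arm([
  [-1,3,2,0,0,0,1],
  [-1,3,2,0,0,0,1],
  [-1,3,3,0,0,0,1],
  [0,0,3,0,0,0,1],
  [0,0,3,0,0,0,1],
])

```text
time: 8.23
position: [500.9, 279.0, 149.7]
tcp_rot: [3.14, 0.0, -2.626]
ft_force: [-0.0, -0.2, -2.6]
finger_gap: 19.6
grasp_force: 30.0
```

Call:
jog_arm([
  [0,0,3,0,0,0,1],
  [0,0,2,0,0,0,1],
  [0,0,0,0,0,0,1],
  [0,0,0,0,0,0,1],
])

```text
time: 8.57
position: [501.5, 275.5, 100.4]
tcp_rot: [-3.142, -0.003, -2.631]
ft_force: [0.9, 0.4, -1.8]
finger_gap: 19.6
grasp_force: 30.0
```

```bash
python3 -c "
from h import *
s=avg(3);print(s)
go(504,277,44,None,s)"
```

```text
{'position': array([502.98148406, 276.48090816, 102.45021686]), 'tcp_rot': array([3.14118744e+00, 1.72436835e-03, 3.65173992e+00]), 'f': array([ 0.12317306,  0.07889119, -1.81852736]), 'sd': array([3.51669526e-01, 1.95114356e-01, 5.21116578e-01, 6.31998029e-05,
       1.16209361e-03, 1.17450458e-04, 3.03892437e-01, 3.46459761e-01,
       3.79979015e-01, 4.65485285e-02, 1.82114455e-02, 6.80074271e-04])}
at [503.  276.5 102.5] 3.6517 -> tool cm [-0.11 -0.    5.85] rz 0
```

Call:
jog_arm([
  [0,0,2,0,0,0,1],
  [0,0,2,0,0,0,1],
  [0,0,1.4,0,0,0,1],
  [0,0,0.4,0,0,0,1],
  [0,0,0,0,0,0,1],
])

```text
time: 9.13
position: [502.5, 276.0, 43.8]
tcp_rot: [3.142, 0.0, -2.631]
ft_force: [-0.3, -0.3, -1.6]
finger_gap: 19.6
grasp_force: 30.0
```

Call:
jog_arm([
  [0,0,0.2,0,0,0,1],
  [0,0,0.1,0,0,0,1],
  [0,0,0,0,0,0,1],
])

```text
time: 9.38
position: [503.1, 276.4, 41.5]
tcp_rot: [3.141, 0.002, -2.631]
ft_force: [0.6, 0.4, -1.0]
finger_gap: 19.3
grasp_force: 30.0
```

Call:
jog_arm([
  [0,0,0.15,0,0,0,1],
  [0,0,0,0,0,0,1],
  [0,0,0,0,0,0,1],
])

```text
time: 9.63
position: [503.3, 276.5, 41.1]
tcp_rot: [-3.141, 0.003, -2.632]
ft_force: [-1.5, -0.7, 10.2]
finger_gap: 19.3
grasp_force: 30.0
```

Call:
jog_arm([
  [0,0,-0.1,0,0,0,1],
  [0,0,0,0,0,0,0.5],
  [0,0,0,0,0,0,0.4],
  [0,0,0,0,0,0,0.4],
  [0,0,-1,0,0,0,0.4],
])

```text
time: 10.05
position: [501.3, 275.2, 48.9]
tcp_rot: [-3.141, -0.003, -2.631]
ft_force: [-0.5, -0.0, -0.9]
finger_gap: 44.2
grasp_force: 0.0
```

Call:
jog_arm([
  [0,0,-3,0,0,0,0.4],
  [0,0,-3,0,0,0,0.4],
  [0,0,-3,0,0,0,0.4],
  [0,0,-3,0,0,0,0.4],
  [0,0,-3,0,0,0,0.4],
])

```text
time: 10.47
position: [502.0, 275.7, 202.1]
tcp_rot: [3.141, -0.0, -2.631]
ft_force: [1.0, -0.4, 0.6]
finger_gap: 52.9
grasp_force: 0.0
```

```bash
python3 - <<'E'
from h import *
im=manip.grab_frame("top");cv2.imwrite("pics/t2.png",im[150:300,120:420,::-1])
go(510,-285,230,-0.12+np.pi)
print(manip.observe()['q'])
E
```

```text
at [504.9 278.  207.8] -2.6317 -> tool cm [ 27.04 -49.39  -2.22] rz 0.63
[-0.35407896  0.6489414  -0.38815495  1.73103721  0.32097505  0.81414479
  1.189724  ]
```

Call:
jog_arm([
  [0.5,-1,-3,0,0,0,0.4],
  [0.5,-1,-3,0,0,0,0.4],
  [1,-1.9,-2.5,0,0,0,0.4],
  [1.8,-3.3,-0.5,0,0,0,0.4],
  [1.8,-3.3,0,0,0,0,0.4],
])

```text
time: 10.93
position: [505.6, 157.6, 292.8]
tcp_rot: [-3.141, 0.006, -2.628]
ft_force: [0.4, -0.1, -1.2]
finger_gap: 53.1
grasp_force: 0.0
```

Call:
jog_arm([
  [1.8,-3.3,0,0,0,0,0.4],
  [1.8,-3.3,0,0,0,0,0.4],
  [1.8,-3.3,0,0,0,0,0.4],
  [1.8,-3.3,0,0,0,0,0.4],
  [1.8,-3.3,0,0,0,0,0.4],
])

```text
time: 11.35
position: [506.2, -32.8, 290.5]
tcp_rot: [-3.141, 0.0, -2.631]
ft_force: [1.3, 0.1, 0.0]
finger_gap: 53.0
grasp_force: 0.0
```

Call:
jog_arm([
  [1.8,-3.3,0,0,0,0,0.4],
  [1.8,-3.3,0,0,0,0,0.4],
  [1.8,-3.3,0,0,0,0,0.4],
  [1.8,-3.3,0,0,0,0,0.4],
  [1.8,-3.3,0,0,0,0,0.4],
])

```text
time: 11.77
position: [508.2, -220.7, 290.5]
tcp_rot: [-3.141, 0.0, -2.631]
ft_force: [-0.1, -0.5, -0.3]
finger_gap: 53.0
grasp_force: 0.0
```

Call:
jog_arm([
  [1.8,-3.1,0,0,0,0.12,0.4],
  [0,0,0,0,0,0.12,0.4],
  [0,0,0,0,0,0.12,0.4],
  [0,0,0,0,0,0.12,0.4],
  [0,0,0,0,0,0.12,0.4],
])

```text
time: 12.18
position: [507.9, -254.9, 290.2]
tcp_rot: [3.141, -0.0, 3.045]
ft_force: [-0.2, 0.6, 0.9]
finger_gap: 52.8
grasp_force: 0.0
```

```bash
python3 - <<'E'
from h import *
for i in range(3): manip.grab_frame("top")
m=manip.camera_model("wrist");im=manip.grab_frame("wrist");cv2.imwrite("pics/w6.png",im[:,:,::-1]);np.savez("w6.npz",im=im,**m)
go(505,-285,250,-0.12)
im=manip.grab_frame("top");cv2.imwrite("pics/t3.png",im[:,:,::-1])
print(manip.observe()['q'])
E
```

```text
at [ 508.2 -254.6  290.2] 3.0556 -> tool cm [ 0.06 -3.06  4.02] rz 0.034
[ 0.53352905  0.5339769  -0.24801776  1.64188586  0.15046573  0.98446318
  1.71958019]
```

View pics/w6.png

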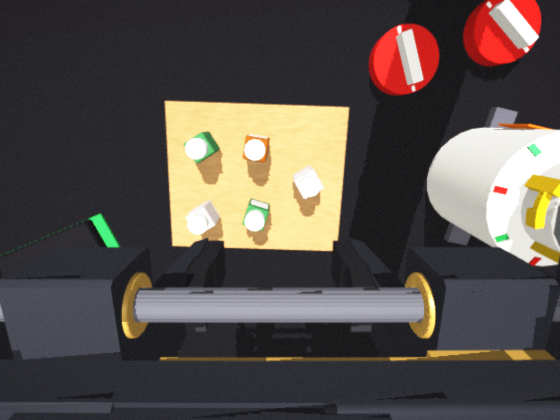

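The five vials stand on the card, with tops near (196,149), (255,150), (308,180), (198,222) and (256,217). I'll fit a silhouette to each for position and yaw.

```bash
cat >> h.py <<'E'
from scipy.optimize import minimize
def vmask(im):
    hsv=cv2.cvtColor(im,cv2.COLOR_RGB2HSV).astype(int);H,S,V=hsv[...,0],hsv[...,1],hsv[...,2]
    white=(S<60)&(V>110); green=(H>40)&(H<95)&(S>80)&(V>30); orange=((H<11)|(H>172))&(S>150)&(V>50)
    return white,green,orange
def sil(x,y,a,m,sh,box):
    k=4;x0,y0,x1,y1=box;o=np.zeros(((y1-y0)*k,(x1-x0)*k),np.uint8)
    c,s=np.cos(a),np.sin(a);sq=np.array([[1,1],[1,-1],[-1,-1],[-1,1]])*15@np.array([[c,s],[-s,c]])+[x,y]
    t=np.linspace(0,2*np.pi,32);ci=12.5*np.c_[np.cos(t),np.sin(t)]+[x,y]
    for q,za,zb in((sq,3,47),(ci,47,63)):
        P=np.r_[np.c_[q,np.full(len(q),za)],np.c_[q,np.full(len(q),zb)]]
        u=(px("wrist",P,m)+0.5-[x0,y0])*k
        cv2.fillConvexPoly(o,cv2.convexHull(np.round(u).astype(np.int32)),1)
    return cv2.resize(o.astype(np.float32),(x1-x0,y1-y0),interpolation=cv2.INTER_AREA)
def fitv(im,m,xy):
    u=px("wrist",[[xy[0],xy[1],35]],m)[0];box=[int(max(u[0]-34,0)),int(max(u[1]-34,0)),int(u[0]+34),int(min(u[1]+34,250))]
    W,G,O=[k[box[1]:box[3],box[0]:box[2]] for k in vmask(im)]
    best=None
    M=(W|G|O).astype(np.uint8)
    n,l,st,ce=cv2.connectedComponentsWithStats(cv2.morphologyEx(M,cv2.MORPH_CLOSE,np.ones((3,3))))
    cu=u-box[:2];i=1+min(range(n-1),key=lambda i:np.hypot(*(ce[i+1]-cu))-0.01*st[i+1][4])
    M=(l==i).astype(np.float32)
    f=lambda p:np.abs(sil(p[0],p[1],p[2]/20,m,None,box)-M).sum()
    for a in np.arange(0,1.57,0.26):
        r=minimize(f,[xy[0],xy[1],a*20],method='Nelder-Mead',options={'initial_simplex':np.array([[0,0,0],[6,0,0],[0,6,0],[0,0,5]])+[xy[0],xy[1],a*20],'maxiter':80})
        if best is None or r.fun<best.fun: best=r
    return best.x[0],best.x[1],(best.x[2]/20+np.pi/4)%(np.pi/2)-np.pi/4,best.fun/M.sum()
E
python3 - <<'E'
from h import *
d=np.load("w6.npz");im=d['im'];m={k:d[k] for k in d if k!='im'}
for uv in((196,149),(255,150),(308,180),(198,222),(256,217)):
    p=w("wrist",[uv],60,m)[0]; print(np.round(p[:2]),np.round(fitv(im,m,p[:2]),3))
E
```

```text
[ 469. -353.] [ 4.68406e+02 -3.54224e+02  4.18000e-01  8.50000e-02]
[ 476. -281.] [ 4.75316e+02 -2.80772e+02 -3.69000e-01  6.06000e-01]
[ 519. -218.] [ 5.27254e+02 -2.16531e+02  4.40000e-01  5.10000e-02]
[ 563. -365.] [ 5.65309e+02 -3.66933e+02  4.44000e-01  4.40000e-02]
[ 562. -288.] [ 5.67875e+02 -2.91828e+02 -4.08000e-01  1.10000e-01]
```

```bash
cat > ov.py <<'E'
from h import *
def overlay(im,m,ps,box,fn,k=5):
    x0,y0,x1,y1=box;o=cv2.resize(im[y0:y1,x0:x1,::-1],None,fx=k,fy=k,interpolation=cv2.INTER_CUBIC)
    for x,y,a in ps:
        c,s=np.cos(a),np.sin(a);sq=np.array([[1,1],[1,-1],[-1,-1],[-1,1]])*15@np.array([[c,s],[-s,c]])+[x,y]
        t=np.linspace(0,2*np.pi,24);ci=12.5*np.c_[np.cos(t),np.sin(t)]+[x,y]
        for q,z in((sq,3),(sq,47),(ci,63)):
            u=(px("wrist",np.c_[q,np.full(len(q),z)],m)+.5-[x0,y0])*k
            cv2.polylines(o,[u.astype(np.int32)],True,(255,0,255),1)
    cv2.imwrite(fn,o)
E
python3 - <<'E'
from ov import *
d=np.load("w6.npz");im=d['im'];m={k:d[k] for k in d if k!='im'}
hsv=cv2.cvtColor(im,cv2.COLOR_RGB2HSV)
for p in((263,138),(264,150),(268,145),(290,140),(272,150),(240,135),(258,140)):print(p,hsv[p[1],p[0]])
overlay(im,m,[(468.4,-354.2,.418),(475.3,-280.8,0),(527.3,-216.5,.44),(565.3,-366.9,.444),(567.9,-291.8,-.408)],(170,120,330,240),"pics/o1.png")
E
```

```text
(263, 138) [ 13 133 229]
(264, 150) [ 30   1 254]
(268, 145) [ 14 165 170]
(290, 140) [ 24  93 253]
(272, 150) [ 24  93 253]
(240, 135) [ 24  95 253]
(258, 140) [ 23   4 254]
```

View pics/o1.png

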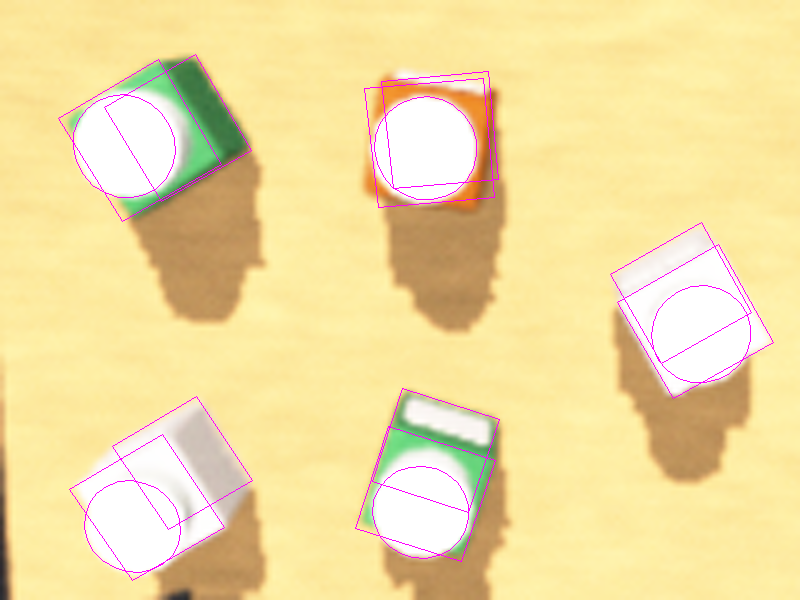

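All fits are good except the orange vial, whose true yaw is about -0.24. I'm fixing its mask and planning the first pick.

```bash
sed -i 's/orange=((H<11)|(H>172))&(S>150)&(V>50)/orange=((H<19)|(H>172))\&(S>118)\&(V>155)/' h.py; cat >> h.py <<'E'
J=np.array([549.8,29.3])
def plan(x,y,a,zt,s=None,jz=218,pre=None):
    s=s or avg(3);p=s['position'];c0=s['tcp_rot'][2]
    for yaw in (a,a+np.pi/2):
        dy=(yaw-c0+np.pi/2)%np.pi-np.pi/2;A=c0+dy;c,n=np.cos(A),np.sin(A)
        f=lambda v:np.round([(c*v[0]+n*v[1])/10,(n*v[0]-c*v[1])/10],2)
        print('rz',round(-dy,3),'to vial',f([x-p[0],y-p[1]]),'down',round((p[2]-zt)/10,2),'vial->jar',f(J-[x,y]),'close dir deg',round(np.degrees(A)-90)%180)
    print('at',np.round(p,1),np.round(c0,3),'J7',round(manip.observe()['q'][6],2))
E
python3 - <<'E'
from h import *
m=manip.camera_model("wrist");im=manip.grab_frame("wrist")
for p in((468,-354),(475,-281),(527,-216),(565,-367),(568,-292)): print(np.round(fitv(im,m,p),3))
plan(527.3,-216.5,.44,11)
E
```

```text
[ 4.71203e+02 -3.52539e+02  6.67000e-01  4.18000e-01]
[ 4.83319e+02 -2.80151e+02  2.80000e-02  4.21000e-01]
[ 5.36967e+02 -2.18153e+02 -1.83000e-01  3.63000e-01]
[ 5.66595e+02 -3.66471e+02  3.13000e-01  2.59000e-01]
[ 5.76208e+02 -2.89908e+02  4.70000e-02  2.81000e-01]
rz -0.528 to vial [-3.36  2.65] down 27.9 vial->jar [-12.51  21.28] close dir deg 115
rz 1.043 to vial [2.65 3.36] down 27.9 vial->jar [21.28 12.51] close dir deg 25
at [ 508.2 -254.8  290. ] 3.053 J7 1.72
```

Call:
jog_arm([
  [0,0,0,0,0,-0.106,0.4],
  [0,0,0,0,0,-0.106,0.4],
  [0,0,0,0,0,-0.106,0.4],
  [0,0,0,0,0,-0.106,0.4],
  [0,0,0,0,0,-0.104,0.4],
])

```text
time: 13.05
position: [508.2, -254.9, 290.0]
tcp_rot: [3.142, 0.0, -2.697]
ft_force: [-0.6, -0.1, 0.5]
finger_gap: 52.6
grasp_force: 0.0
```

Call:
jog_arm([
  [-1.7,1.3,0,0,0,0,0.4],
  [-1.66,1.35,2,0,0,0,0.4],
  [0,0,3,0,0,0,0.4],
  [0,0,4,0,0,0,0.4],
  [0,0,4,0,0,0,0.4],
])

```text
time: 13.47
position: [528.5, -216.4, 159.6]
tcp_rot: [-3.14, 0.003, -2.702]
ft_force: [0.1, -0.2, -0.6]
finger_gap: 52.7
grasp_force: 0.0
```

```bash
sed -i 's/(H<19)|(H>172))&(S>118)&(V>155)/(H<16)|(H>172))\&(S>145)\&(V>60)/' h.py; python3 - <<'E'
from h import *
d=np.load("w6.npz");im=d['im'];m={k:d[k] for k in d if k!='im'}
for p in((468,-354),(475,-281)): print(np.round(fitv(im,m,p),3))
s=avg(3,"wrist");go(527.3,-216.5,11,.44,s)
E
```

```text
[ 4.68554e+02 -3.54385e+02  4.42000e-01  8.80000e-02]
[ 4.75857e+02 -2.80642e+02 -2.89000e-01  6.90000e-02]
at [ 523.7 -215.5  154.8] 3.581 -> tool cm [-0.29 -0.24 14.38] rz -0.001
```

Call:
jog_arm([
  [0,0,3.5,0,0,0,0.4],
  [0,0,3.5,0,0,0,0.4],
  [0,0,2,0,0,0,0.4],
  [0,0,0,0,0,0,0.4],
  [0,0,0,0,0,0,0.4],
])

```text
time: 14.03
position: [528.9, -217.0, 71.8]
tcp_rot: [-3.14, 0.002, -2.703]
ft_force: [0.9, 0.7, 0.9]
finger_gap: 52.8
grasp_force: 0.0
```

```bash
python3 - <<'E'
from h import *
s=avg(4,"wrist");go(527.3,-216.5,11,.44,s);print(s['sd'][:3])
im=manip.grab_frame("wrist");cv2.imwrite("pics/w7.png",im[:,:,::-1])
E
```

```text
at [ 529.6 -217.2   72.7] 3.5795 -> tool cm [0.18 0.16 6.17] rz -0.002
[0.17162919 0.03575694 0.14065419]
```

View pics/w7.png

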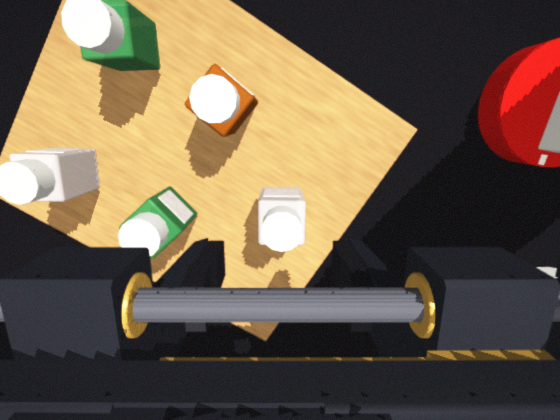

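The vial sits between the fingers, with its top at (283,228). I'm descending, gripping and lifting.

Call:
jog_arm([
  [0,0,3,0,0,0,0.4],
  [0.1,0.1,2.2,0,0,0,0.4],
  [0,0,0.9,0,0,0,0.4],
  [0,0,0,0,0,0,0.6],
  [0,0,0,0,0,0,1],
])

```text
time: 14.7
position: [526.6, -216.1, 9.6]
tcp_rot: [-3.141, 0.0, -2.703]
ft_force: [0.4, 0.1, 0.3]
finger_gap: 41.9
grasp_force: 0.0
```

Call:
jog_arm([
  [0,0,0,0,0,0,1],
  [0,0,0,0,0,0,1],
  [0,0,0,0,0,0,1],
  [0,0,-1,0,0,0,1],
  [0,0,-2.5,0,0,0,1],
])

```text
time: 15.12
position: [524.1, -215.4, 42.9]
tcp_rot: [3.138, -0.004, -2.703]
ft_force: [0.1, -0.4, -0.2]
finger_gap: 29.4
grasp_force: 30.0
```

Call:
jog_arm([
  [0,0,-3.5,0,0,0,1],
  [0,0,-4,0,0,0,1],
  [0,0,-4,0,0,0,1],
  [0,0,-4,0,0,0,1],
  [0,0,-4,0,0,0,1],
])

```text
time: 15.53
position: [525.3, -215.9, 242.0]
tcp_rot: [-3.142, 0.0, -2.703]
ft_force: [0.8, -0.2, -0.9]
finger_gap: 29.9
grasp_force: 30.0
```

Call:
jog_arm([
  [-1.56,2.66,0,0,0,0,1],
  [-1.56,2.66,0,0,0,0,1],
  [-1.56,2.66,0,0,0,0,1],
  [-1.56,2.66,0,0,0,0,1],
  [-1.56,2.66,0,0,0,0,1],
])

```text
time: 15.95
position: [539.8, -61.3, 240.1]
tcp_rot: [-3.141, 0.0, -2.704]
ft_force: [0.7, 0.6, -0.2]
finger_gap: 30.0
grasp_force: 30.0
```

Call:
jog_arm([
  [-1.56,2.66,0,0,0,0,1],
  [-1.56,2.66,0,0,0,0,1],
  [-1.56,2.66,0,0,0,0,1],
  [0,0,0,0,0,0,1],
  [0,0,0,0,0,0,1],
])

```text
time: 16.37
position: [548.5, 32.0, 239.9]
tcp_rot: [3.141, 0.001, -2.699]
ft_force: [-0.9, -1.2, -0.8]
finger_gap: 29.5
grasp_force: 30.0
```

Call:
jog_arm([
  [0,0,1.0,0,0,0,1],
  [0,0,1.5,0,0,0,1],
  [0,0,0,0,0,0,1],
  [0,0,0,0,0,0,1],
  [0,0,0,0,0,0,1],
])

```text
time: 16.78
position: [548.9, 28.4, 214.2]
tcp_rot: [-3.141, -0.0, -2.705]
ft_force: [0.2, 0.1, -0.2]
finger_gap: 29.7
grasp_force: 30.0
```

Call:
jog_arm([
  [0,0,0,0,0,0,0.7],
  [0,0,0,0,0,0,0.4],
  [0,0,0,0,0,0,0.4],
  [0,0,-3,0,0,0,0.4],
  [0.3,-1,-3,0,0,0,0.4],
])

```text
time: 17.2
position: [548.9, 21.5, 273.9]
tcp_rot: [3.138, -0.003, -2.699]
ft_force: [1.3, 0.7, 0.4]
finger_gap: 52.5
grasp_force: 0.0
```

Call:
jog_arm([
  [1.3,-3,-1.5,0,0,0,0.4],
  [1.3,-3,0,0,0,0,0.4],
  [1.4,-3.3,0,0,0,0,0.4],
  [1.4,-3.3,0,0,0,0,0.4],
  [1.4,-3.3,0,0,0,0,0.4],
])

```text
time: 17.62
position: [556.2, -155.2, 289.7]
tcp_rot: [-3.141, 0.001, -2.703]
ft_force: [0.5, 0.1, 0.3]
finger_gap: 52.8
grasp_force: 0.0
```

Call:
jog_arm([
  [1.4,-3.3,0,0,0,0,0.4],
  [1.4,-3.3,0,0,0,0,0.4],
  [1.4,-3.1,0,0,0,0,0.4],
  [0,0,0,0,0,0,0.4],
  [0,0,0,0,0,0,0.4],
])

```text
time: 18.03
position: [558.7, -262.0, 288.8]
tcp_rot: [-3.141, -0.001, -2.708]
ft_force: [0.7, 1.3, -0.3]
finger_gap: 52.9
grasp_force: 0.0
```

```bash
cat > see.py <<'E'
from ov import *
import sys
def see(tag,pts,zt=11):
    avg(2,"top");m=manip.camera_model("wrist");im=manip.grab_frame("wrist");R=[]
    np.savez(f"{tag}.npz",im=im,**m)
    for p in pts:
        try:
            r=fitv(im,m,p);R.append(r[:3]);print(np.round(r,3))
        except Exception as e: print(p,'fail',e)
    overlay(im,m,R,(100,0,500,250),f"pics/{tag}.png",2);return R
E
python3 - <<'E'
from see import *
R=see("v2",[(468,-354),(475,-281),(565,-367),(568,-292)])
plan(*R[-1],11)
W,G,O=vmask(manip.grab_frame("wrist"))
E
```

```text
[ 4.67691e+02 -3.53026e+02  4.31000e-01  1.03000e-01]
[ 4.76793e+02 -2.80754e+02 -2.67000e-01  1.27000e-01]
[ 5.65490e+02 -3.67032e+02  3.91000e-01  4.90000e-02]
[ 5.67337e+02 -2.91362e+02 -3.49000e-01  8.20000e-02]
rz 0.79 to vial [-1.87 -2.95] down 27.83 vial->jar [12.6  29.54] close dir deg 70
rz -0.781 to vial [ 2.95 -1.87] down 27.83 vial->jar [-29.54  12.6 ] close dir deg 160
at [ 559.8 -257.2  289.3] 3.583 J7 2.15
```

Call:
jog_arm([
  [0,0,0,0,0,0.11,0.4],
  [0,0,0,0,0,0.11,0.4],
  [0,0,0,0,0,0.11,0.4],
  [0,0,0,0,0,0.11,0.4],
  [0,0,0,0,0,0.11,0.4],
])

```text
time: 18.8
position: [559.5, -258.4, 289.1]
tcp_rot: [3.141, 0.0, 3.026]
ft_force: [-0.3, 0.3, -0.6]
finger_gap: 53.0
grasp_force: 0.0
```

Call:
jog_arm([
  [0,0,0,0,0,0.11,0.4],
  [0,0,0,0,0,0.11,0.4],
  [-1.8,-2.8,1,0,0,0,0.4],
  [0,0,4,0,0,0,0.4],
  [0,0,4,0,0,0,0.4],
])

```text
time: 19.22
position: [569.2, -293.8, 200.0]
tcp_rot: [-3.14, 0.007, 2.808]
ft_force: [0.5, 0.2, -0.1]
finger_gap: 53.1
grasp_force: 0.0
```

Call:
jog_arm([
  [0,0,4,0,0,0,0.4],
  [0,0,4,0,0,0,0.4],
  [0,0,3,0,0,0,0.4],
  [0,0,1,0,0,0,0.4],
  [0,0,0,0,0,0,0.4],
])

```text
time: 19.63
position: [565.7, -290.1, 76.5]
tcp_rot: [3.141, -0.005, 2.811]
ft_force: [0.2, 1.0, -0.2]
finger_gap: 52.9
grasp_force: 0.0
```

```bash
python3 - <<'E'
from h import *
avg(6,"top")
s=avg(4,"top");go(567.3,-291.4,11,-.36,s);print(s['sd'][:3])
E
```

```text
at [ 568.  -291.9   80.4] 2.8097 -> tool cm [0.09 0.03 6.94] rz 0.028
[0.28621378 0.09863546 0.39556512]
```

Call:
jog_arm([
  [0,0,3,0,0,0.028,0.4],
  [0,0,3,0,0,0,0.4],
  [0,0,0.9,0,0,0,0.4],
  [0,0,0,0,0,0,0.6],
  [0,0,0,0,0,0,1],
])

```text
time: 20.55
position: [567.4, -291.6, 10.3]
tcp_rot: [3.141, -0.0, 2.782]
ft_force: [0.8, -0.5, 0.3]
finger_gap: 41.5
grasp_force: 0.0
```

Call:
jog_arm([
  [0,0,0,0,0,0,1],
  [0,0,0,0,0,0,1],
  [0,0,0,0,0,0,1],
  [0,0,-1,0,0,0,1],
  [0,0,-2.5,0,0,0,1],
])

```text
time: 20.97
position: [565.0, -290.5, 43.5]
tcp_rot: [3.141, -0.006, 2.782]
ft_force: [0.1, 0.8, -0.6]
finger_gap: 29.9
grasp_force: 29.6
```

Call:
jog_arm([
  [0,0,-3.5,0,0,0,1],
  [0,0,-4,0,0,0,1],
  [0,0,-4,0,0,0,1],
  [0,0,-4,0,0,0,1],
  [0,0,-4,0,0,0,1],
])

```text
time: 21.38
position: [566.7, -291.4, 243.2]
tcp_rot: [3.142, 0.001, 2.782]
ft_force: [1.2, 0.5, -0.7]
finger_gap: 29.9
grasp_force: 29.6
```

Call:
jog_arm([
  [1.29,2.94,0,0,0,0,1],
  [1.29,2.94,0,0,0,0,1],
  [1.29,2.94,0,0,0,0,1],
  [1.29,2.94,0,0,0,0,1],
  [1.29,2.94,0,0,0,0,1],
])

```text
time: 21.8
position: [558.1, -129.9, 241.3]
tcp_rot: [3.141, 0.001, 2.782]
ft_force: [-0.1, 0.4, 0.3]
finger_gap: 29.6
grasp_force: 29.6
```

Call:
jog_arm([
  [1.29,2.94,0,0,0,0,1],
  [1.29,2.94,0,0,0,0,1],
  [1.29,2.94,0,0,0,0,1],
  [1.29,2.94,0,0,0,0,1],
  [1.29,2.94,0,0,0,0,1],
])

```text
time: 22.22
position: [549.5, 30.5, 241.2]
tcp_rot: [3.141, 0.001, 2.782]
ft_force: [0.7, -0.4, -0.9]
finger_gap: 29.7
grasp_force: 29.6
```

Call:
jog_arm([
  [0,0,0,0,0,0,1],
  [0,0,1.0,0,0,0,1],
  [0,0,1.4,0,0,0,1],
  [0,0,0,0,0,0,1],
  [0,0,0,0,0,0,1],
])

```text
time: 22.63
position: [549.3, 27.2, 215.5]
tcp_rot: [-3.14, -0.001, 2.78]
ft_force: [-0.1, -0.2, -0.2]
finger_gap: 29.7
grasp_force: 29.6
```

Call:
jog_arm([
  [0,0,0,0,0,0,0.7],
  [0,0,0,0,0,0,0.4],
  [0,0,0,0,0,0,0.4],
  [0,0,-4,0,0,0,0.4],
  [0,0,-3.5,0,0,0,0.4],
])

```text
time: 23.05
position: [549.0, 28.7, 291.3]
tcp_rot: [-3.14, -0.003, 2.782]
ft_force: [0.9, 0.1, 0.5]
finger_gap: 52.2
grasp_force: 0.0
```

Call:
jog_arm([
  [-1,-3,0,0,0,0,0.4],
  [-1,-3,0,0,0,0,0.4],
  [-1,-3,0,0,0,0,0.4],
  [-1,-3,0,0,0,0,0.4],
  [-1,-3,0,0,0,0,0.4],
])

```text
time: 23.47
position: [544.0, -130.6, 291.8]
tcp_rot: [3.141, 0.001, 2.782]
ft_force: [0.7, -0.5, 0.4]
finger_gap: 52.7
grasp_force: 0.0
```

Call:
jog_arm([
  [-1,-3,0,0,0,0,0.4],
  [-1,-3,0,0,0,0,0.4],
  [-1,-3,0,0,0,0,0.4],
  [-1,-3,0,0,0,0,0.4],
  [-1,-3,0,0,0,0,0.4],
])

```text
time: 23.88
position: [537.8, -288.8, 291.6]
tcp_rot: [3.142, 0.001, 2.782]
ft_force: [1.5, -1.0, 0.2]
finger_gap: 52.8
grasp_force: 0.0
```

```bash
python3 - <<'E'
from see import *
avg(6)
R=see("v3",[(468,-354),(475,-281),(565,-367)])
plan(*R[-1],11)
E
```

```text
[ 4.67875e+02 -3.54082e+02  3.99000e-01  1.03000e-01]
[ 4.76694e+02 -2.80952e+02 -2.44000e-01  1.08000e-01]
[ 5.65023e+02 -3.67027e+02  4.12000e-01  5.10000e-02]
rz -0.77 to vial [ 0.8 -8.5] down 28.02 vial->jar [-14.47  36.93] close dir deg 114
rz 0.801 to vial [-8.5 -0.8] down 28.02 vial->jar [36.93 14.47] close dir deg 24
at [ 538.4 -285.9  291.2] 2.784 J7 1.55
```

Call:
jog_arm([
  [0,0,0,0,0,0.115,0.4],
  [0,0,0,0,0,0.115,0.4],
  [0,0,0,0,0,0.115,0.4],
  [0,0,0,0,0,0.115,0.4],
  [0,0,0,0,0,0.115,0.4],
])

```text
time: 24.9
position: [538.1, -286.6, 291.1]
tcp_rot: [3.141, -0.0, 2.202]
ft_force: [0.1, 0.8, -0.2]
finger_gap: 53.1
grasp_force: 0.0
```

Call:
jog_arm([
  [0,0,0,0,0,0.115,0.4],
  [0,0,0,0,0,0.111,0.4],
  [-3,-0.3,0,0,0,0,0.4],
  [-3,-0.3,0,0,0,0,0.4],
  [-2.5,-0.2,1,0,0,0,0.4],
])

```text
time: 25.32
position: [566.1, -370.0, 283.1]
tcp_rot: [3.139, 0.004, 1.982]
ft_force: [0.6, -0.3, 0.2]
finger_gap: 52.7
grasp_force: 0.0
```

Call:
jog_arm([
  [0,0,4,0,0,0,0.4],
  [0,0,4,0,0,0,0.4],
  [0,0,4,0,0,0,0.4],
  [0,0,4,0,0,0,0.4],
  [0,0,3,0,0,0,0.4],
])

```text
time: 25.73
position: [563.4, -366.7, 87.7]
tcp_rot: [-3.14, -0.003, 1.981]
ft_force: [0.7, 0.6, -1.6]
finger_gap: 52.6
grasp_force: 0.0
```

```bash
python3 - <<'E'
from h import *
avg(6,"top")
s=avg(4,"top");go(565.0,-367,11,.41,s);print(s['sd'][:3])
plan(565,-367,.41,11,s)
E
```

```text
at [ 566.1 -369.1   93.6] 1.9808 -> tool cm [ 0.23 -0.02  8.26] rz 1.571
[0.30360805 0.20142337 0.37254461]
rz 1.571 to vial [-0.02 -0.23] down 8.26 vial->jar [ 14.4  -36.95] close dir deg 113
rz -0.0 to vial [ 0.23 -0.02] down 8.26 vial->jar [36.95 14.4 ] close dir deg 23
at [ 566.1 -369.1   93.6] 1.981 J7 0.99
```

Call:
jog_arm([
  [0.1,0,3.5,0,0,0,0.4],
  [0,0,3.5,0,0,0,0.4],
  [0,0,1.2,0,0,0,0.4],
  [0,0,0,0,0,0,0.6],
  [0,0,0,0,0,0,1],
])

```text
time: 26.65
position: [564.4, -367.5, 9.6]
tcp_rot: [3.141, 0.0, 1.981]
ft_force: [-0.8, -0.3, 0.2]
finger_gap: 41.9
grasp_force: 0.0
```

Call:
jog_arm([
  [0,0,0,0,0,0,1],
  [0,0,0,0,0,0,1],
  [0,0,0,0,0,0,1],
  [0,0,-1,0,0,0,1],
  [0,0,-2.5,0,0,0,1],
])

```text
time: 27.07
position: [562.1, -365.6, 42.4]
tcp_rot: [-3.138, -0.005, 1.981]
ft_force: [-0.1, 0.2, -0.5]
finger_gap: 29.6
grasp_force: 30.0
```

Call:
jog_arm([
  [0,0,-3.5,0,0,0,1],
  [0,0,-4,0,0,0,1],
  [0,0,-4,0,0,0,1],
  [0,0,-4,0,0,0,1],
  [0,0,-4,0,0,0,1],
])

```text
time: 27.48
position: [563.6, -366.9, 242.2]
tcp_rot: [3.141, 0.0, 1.981]
ft_force: [1.0, 0.9, -0.2]
finger_gap: 29.6
grasp_force: 30.0
```

Call:
jog_arm([
  [3.08,1.2,0,0,0,0,1],
  [3.08,1.2,0,0,0,0,1],
  [3.08,1.2,0,0,0,0,1],
  [3.08,1.2,0,0,0,0,1],
  [3.08,1.2,0,0,0,0,1],
])

```text
time: 27.9
position: [557.3, -200.5, 240.3]
tcp_rot: [3.141, 0.0, 1.981]
ft_force: [1.0, 0.6, -0.4]
finger_gap: 29.7
grasp_force: 30.0
```

Call:
jog_arm([
  [3.08,1.2,0,0,0,0,1],
  [3.08,1.2,0,0,0,0,1],
  [3.08,1.2,0,0,0,0,1],
  [3.08,1.2,0,0,0,0,1],
  [3.08,1.2,0,0,0,0,1],
])

```text
time: 28.32
position: [551.0, -35.4, 240.2]
tcp_rot: [3.141, 0.0, 1.981]
ft_force: [0.2, 0.7, -0.7]
finger_gap: 29.5
grasp_force: 30.0
```

Call:
jog_arm([
  [3.08,1.2,0,0,0,0,1],
  [3.08,1.2,0,0,0,0,1],
  [0,0,0,0,0,0,1],
  [0,0,1,0,0,0,1],
  [0,0,1.4,0,0,0,1],
])

```text
time: 28.73
position: [549.8, 28.5, 216.1]
tcp_rot: [3.138, 0.002, 1.981]
ft_force: [-0.0, -0.7, -1.6]
finger_gap: 29.5
grasp_force: 30.0
```

Call:
jog_arm([
  [0,0,0,0,0,0,1],
  [0,0,0,0,0,0,1],
  [0,0,0,0,0,0,1],
  [0,0,0,0,0,0,1],
])

```text
time: 29.07
position: [549.3, 28.3, 215.6]
tcp_rot: [3.141, 0.001, 1.979]
ft_force: [0.5, -0.4, -1.1]
finger_gap: 29.7
grasp_force: 30.0
```

Call:
jog_arm([
  [0,0,0,0,0,0,0.7],
  [0,0,0,0,0,0,0.4],
  [0,0,0,0,0,0,0.4],
  [0,0,-4,0,0,0,0.4],
  [0,0,-3.5,0,0,0,0.4],
])

```text
time: 29.48
position: [547.7, 29.1, 290.0]
tcp_rot: [-3.138, -0.001, 1.981]
ft_force: [0.9, 0.5, 0.5]
finger_gap: 51.9
grasp_force: 0.0
```

Call:
jog_arm([
  [-3,-1.7,0,0,0,0,0.4],
  [-3,-1.7,0,0,0,0,0.4],
  [-3,-1.7,0,0,0,0,0.4],
  [-3,-1.7,0,0,0,0,0.4],
  [-3,-1.7,0,0,0,0,0.4],
])

```text
time: 29.9
position: [530.5, -143.8, 290.4]
tcp_rot: [3.141, 0.0, 1.981]
ft_force: [-0.2, -0.5, -1.0]
finger_gap: 52.6
grasp_force: 0.0
```

Call:
jog_arm([
  [-3,-1.7,0,0,0,0,0.4],
  [-3,-1.7,0,0,0,0,0.4],
  [-3,-1.7,0,0,0,0,0.4],
  [-3,-1.7,0,0,0,0,0.4],
  [-3,-1.7,0,0,0,0,0.4],
])

```text
time: 30.32
position: [512.2, -315.4, 290.3]
tcp_rot: [3.141, 0.0, 1.981]
ft_force: [1.2, -0.0, 0.2]
finger_gap: 52.6
grasp_force: 0.0
```

Call:
jog_arm([
  [-3,-1.7,0,0,0,0,0.4],
  [-3,-1.7,0,0,0,0,0.4],
  [0,0,0,0,0,0,0.4],
  [0,0,0,0,0,0,0.4],
  [0,0,0,0,0,0,0.4],
])

```text
time: 30.73
position: [505.6, -381.4, 289.8]
tcp_rot: [3.141, -0.001, 1.981]
ft_force: [0.1, 0.9, -0.4]
finger_gap: 52.9
grasp_force: 0.0
```

```bash
python3 - <<'E'
from see import *
avg(5)
R=see("v4",[(468,-354),(475,-281)])
plan(*R[0],11)
E
```

```text
[ 4.68303e+02 -3.52929e+02  4.70000e-01  1.05000e-01]
[ 4.76565e+02 -2.81265e+02 -2.31000e-01  1.18000e-01]
rz 1.511 to vial [-1.99 -4.27] down 27.91 vial->jar [ 24.57 -30.39] close dir deg 117
rz -0.059 to vial [ 4.27 -1.99] down 27.91 vial->jar [30.39 24.57] close dir deg 27
at [ 505.4 -382.   290.1] 1.981 J7 1.06
```

Call:
jog_arm([
  [2.1,-1.1,0,0,0,-0.03,0.4],
  [2.1,-1.05,1,0,0,0,0.4],
  [0,0,4,0,0,0,0.4],
  [0,0,4,0,0,0,0.4],
  [0,0,4,0,0,0,0.4],
])

```text
time: 31.7
position: [468.8, -353.1, 159.7]
tcp_rot: [3.14, 0.003, 2.011]
ft_force: [-0.3, 0.1, -0.2]
finger_gap: 52.8
grasp_force: 0.0
```

Call:
jog_arm([
  [0,0,4,0,0,0,0.4],
  [0,0,3,0,0,0,0.4],
  [0,0,0,0,0,0,0.4],
  [0,0,0,0,0,0,0.4],
  [0,0,0,0,0,0,0.4],
])

```text
time: 32.12
position: [469.5, -353.9, 91.7]
tcp_rot: [3.14, 0.003, 2.011]
ft_force: [0.5, 0.5, 0.6]
finger_gap: 53.2
grasp_force: 0.0
```

```bash
python3 - <<'E'
from h import *
avg(4,"top")
s=avg(4,"top");print(s['sd'][:3])
plan(468.1,-353.6,.43,11,s)
E
```

```text
[0.22215194 0.17746975 0.37113697]
rz -1.561 to vial [0.1  0.02] down 8.02 vial->jar [-23.39  31.4 ] close dir deg 115
rz 0.01 to vial [ 0.02 -0.1 ] down 8.02 vial->jar [31.4  23.39] close dir deg 25
at [ 469.1 -353.3   91.2] 2.011 J7 1.11
```

Call:
jog_arm([
  [0,0,3.5,0,0,0,0.4],
  [0,0,3.5,0,0,0,0.4],
  [0,0,1.0,0,0,0,0.4],
  [0,0,0,0,0,0,0.6],
  [0,0,0,0,0,0,1],
])

```text
time: 32.93
position: [468.4, -353.0, 10.3]
tcp_rot: [-3.141, -0.0, 2.011]
ft_force: [0.5, 0.2, 1.1]
finger_gap: 41.3
grasp_force: 0.0
```

Call:
jog_arm([
  [0,0,0,0,0,0,1],
  [0,0,0,0,0,0,1],
  [0,0,0,0,0,0,1],
  [0,0,-1,0,0,0,1],
  [0,0,-2.5,0,0,0,1],
])

```text
time: 33.35
position: [466.9, -351.5, 44.0]
tcp_rot: [-3.139, -0.004, 2.011]
ft_force: [0.7, 0.4, -0.1]
finger_gap: 29.9
grasp_force: 29.9
```

Call:
jog_arm([
  [0,0,-3.5,0,0,0,1],
  [0,0,-4,0,0,0,1],
  [0,0,-4,0,0,0,1],
  [0,0,-4,0,0,0,1],
  [0,0,-4,0,0,0,1],
])

```text
time: 33.77
position: [467.8, -352.5, 243.2]
tcp_rot: [3.141, 0.0, 2.011]
ft_force: [1.0, -0.8, -0.9]
finger_gap: 29.8
grasp_force: 29.9
```

Call:
jog_arm([
  [2.62,1.95,0,0,0,0,1],
  [2.62,1.95,0,0,0,0,1],
  [2.62,1.95,0,0,0,0,1],
  [2.62,1.95,0,0,0,0,1],
  [2.62,1.95,0,0,0,0,1],
])

```text
time: 34.18
position: [500.6, -191.3, 241.3]
tcp_rot: [3.14, 0.0, 2.01]
ft_force: [-0.0, 0.3, -0.5]
finger_gap: 30.0
grasp_force: 29.9
```

Call:
jog_arm([
  [2.62,1.95,0,0,0,0,1],
  [2.62,1.95,0,0,0,0,1],
  [2.62,1.95,0,0,0,0,1],
  [2.62,1.95,0,0,0,0,1],
  [2.62,1.95,0,0,0,0,1],
])

```text
time: 34.6
position: [533.0, -31.2, 241.2]
tcp_rot: [3.141, 0.0, 2.011]
ft_force: [0.0, 0.0, -0.3]
finger_gap: 29.4
grasp_force: 29.9
```

Call:
jog_arm([
  [2.62,1.95,0,0,0,0,1],
  [2.62,1.95,0,0,0,0,1],
  [0,0,0,0,0,0,1],
  [0,0,1,0,0,0,1],
  [0,0,1.4,0,0,0,1],
])

```text
time: 35.02
position: [547.0, 32.1, 217.7]
tcp_rot: [3.138, 0.001, 2.013]
ft_force: [0.3, -0.6, -0.5]
finger_gap: 29.5
grasp_force: 29.9
```

Call:
jog_arm([
  [0,0,0,0,0,0,1],
  [0,0,0,0,0,0,1],
  [0,0,0,0,0,0,1],
  [0,0,0,0,0,0,1],
])

```text
time: 35.35
position: [546.7, 31.0, 217.0]
tcp_rot: [3.14, 0.0, 2.01]
ft_force: [0.4, -0.0, -0.7]
finger_gap: 29.8
grasp_force: 29.9
```

Call:
jog_arm([
  [0,0,0,0,0,0,0.7],
  [0,0,0,0,0,0,0.4],
  [0,0,0,0,0,0,0.4],
  [0,0,-4,0,0,0,0.4],
  [0,0,-3.5,0,0,0,0.4],
])

```text
time: 35.77
position: [545.0, 31.1, 291.0]
tcp_rot: [-3.138, -0.001, 2.011]
ft_force: [1.1, 0.4, 0.1]
finger_gap: 52.4
grasp_force: 0.0
```

Call:
jog_arm([
  [-2.95,-1.86,0,0,0,0,0.4],
  [-2.95,-1.86,0,0,0,0,0.4],
  [-2.95,-1.86,0,0,0,0,0.4],
  [-2.95,-1.86,0,0,0,0,0.4],
  [-2.95,-1.86,0,0,0,0,0.4],
])

```text
time: 36.18
position: [524.5, -143.4, 291.4]
tcp_rot: [3.141, 0.0, 2.011]
ft_force: [-0.1, 0.8, 0.5]
finger_gap: 52.9
grasp_force: 0.0
```

Call:
jog_arm([
  [-2.95,-1.86,0,0,0,0,0.4],
  [-2.95,-1.86,0,0,0,0,0.4],
  [-2.95,-1.86,0,0,0,0,0.4],
  [-2.95,-1.86,0,0,0,0,0.4],
  [-2.95,-1.86,0,0,0,0,0.4],
])

```text
time: 36.6
position: [503.1, -316.6, 291.2]
tcp_rot: [3.141, -0.0, 2.011]
ft_force: [1.1, 0.6, 0.3]
finger_gap: 53.0
grasp_force: 0.0
```

Call:
jog_arm([
  [-2.95,-1.86,0,0,0,0,0.4],
  [0,0,0,0,0,0,0.4],
  [0,0,0,0,0,0,0.4],
  [0,0,0,0,0,0,0.4],
])

```text
time: 36.93
position: [499.5, -348.7, 290.8]
tcp_rot: [3.141, -0.001, 2.011]
ft_force: [-0.2, 1.3, -0.2]
finger_gap: 53.1
grasp_force: 0.0
```

```bash
python3 - <<'E'
from see import *
avg(5)
R=see("v5",[(476,-281)])
plan(*R[0],11)
E
```

```text
[ 4.76440e+02 -2.81036e+02 -2.26000e-01  1.41000e-01]
rz -0.904 to vial [3.77 6.13] down 28.01 vial->jar [-0.19 31.89] close dir deg 77
rz 0.667 to vial [ 6.13 -3.77] down 28.01 vial->jar [31.89  0.19] close dir deg 167
at [ 499.4 -349.2  291.1] 2.011 J7 1.08
```

View pics/v5.png

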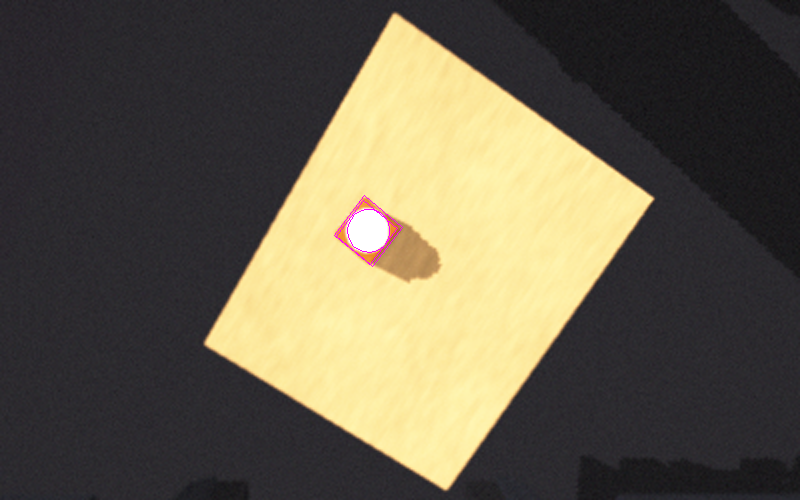

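One vial is left, the orange one at (368,230) in the 2x crop, and its fit is good.

Call:
jog_arm([
  [0,0,0,0,0,-0.115,0.4],
  [0,0,0,0,0,-0.115,0.4],
  [0,0,0,0,0,-0.115,0.4],
  [0,0,0,0,0,-0.115,0.4],
  [0,0,0,0,0,-0.115,0.4],
])

```text
time: 37.9
position: [499.3, -349.6, 291.0]
tcp_rot: [-3.142, 0.0, 2.591]
ft_force: [-0.6, -0.6, 0.3]
finger_gap: 53.0
grasp_force: 0.0
```

Call:
jog_arm([
  [0,0,0,0,0,-0.115,0.4],
  [0,0,0,0,0,-0.115,0.4],
  [0,0,0,0,0,-0.1,0.4],
  [1.9,3.0,0,0,0,0,0.4],
  [1.87,3.1,0,0,0,0,0.4],
])

```text
time: 38.32
position: [475.7, -282.9, 290.5]
tcp_rot: [-3.141, 0.001, 2.912]
ft_force: [0.0, 1.5, 0.1]
finger_gap: 52.8
grasp_force: 0.0
```

Call:
jog_arm([
  [0,0,4,0,0,0,0.4],
  [0,0,4,0,0,0,0.4],
  [0,0,4,0,0,0,0.4],
  [0,0,4,0,0,0,0.4],
  [0,0,4,0,0,0,0.4],
])

```text
time: 38.73
position: [476.5, -281.8, 89.8]
tcp_rot: [-3.141, 0.002, 2.916]
ft_force: [1.1, -0.2, -0.5]
finger_gap: 52.8
grasp_force: 0.0
```

```bash
python3 - <<'E'
from h import *
avg(6,"top")
s=avg(4,"top");print(s['sd'][:3])
plan(476.5,-281,-.24,11,s)
E
```

```text
[0.26361901 0.15531631 0.28360933]
rz 0.014 to vial [0.17 0.12] down 8.27 vial->jar [ 0.26 31.88] close dir deg 76
rz -1.557 to vial [-0.12  0.17] down 8.27 vial->jar [-31.88   0.26] close dir deg 166
at [ 477.9 -282.6   93.7] 2.916 J7 1.69
```

Call:
jog_arm([
  [0.1,0.05,3.5,0,0,0.01,0.4],
  [0,0,3.5,0,0,0,0.4],
  [0,0,1.2,0,0,0,0.4],
  [0,0,0,0,0,0,0.6],
  [0,0,0,0,0,0,1],
])

```text
time: 39.65
position: [475.6, -281.1, 9.6]
tcp_rot: [-3.142, 0.0, 2.906]
ft_force: [0.5, -0.4, 1.1]
finger_gap: 41.6
grasp_force: 0.0
```

Call:
jog_arm([
  [0,0,0,0,0,0,1],
  [0,0,0,0,0,0,1],
  [0,0,0,0,0,0,1],
  [0,0,-1,0,0,0,1],
  [0,0,-2.5,0,0,0,1],
])

```text
time: 40.07
position: [473.8, -280.0, 43.2]
tcp_rot: [3.14, -0.004, 2.906]
ft_force: [0.3, 0.5, -0.3]
finger_gap: 29.8
grasp_force: 29.9
```

Call:
jog_arm([
  [0,0,-3.5,0,0,0,1],
  [0,0,-4,0,0,0,1],
  [0,0,-4,0,0,0,1],
  [0,0,-4,0,0,0,1],
  [0,0,-4,0,0,0,1],
])

```text
time: 40.48
position: [474.6, -280.6, 242.1]
tcp_rot: [-3.142, 0.0, 2.906]
ft_force: [0.1, -0.1, -1.4]
finger_gap: 29.5
grasp_force: 29.9
```

Call:
jog_arm([
  [0.02,3.2,0,0,0,0,1],
  [0.02,3.2,0,0,0,0,1],
  [0.02,3.2,0,0,0,0,1],
  [0.02,3.2,0,0,0,0,1],
  [0.02,3.2,0,0,0,0,1],
])

```text
time: 40.9
position: [511.4, -123.7, 240.2]
tcp_rot: [3.141, 0.001, 2.905]
ft_force: [0.4, 0.2, -1.5]
finger_gap: 29.4
grasp_force: 29.9
```

Call:
jog_arm([
  [0.02,3.2,0,0,0,0,1],
  [0.02,3.2,0,0,0,0,1],
  [0.02,3.2,0,0,0,0,1],
  [0.02,3.2,0,0,0,0,1],
  [0.02,3.1,0,0,0,0,1],
])

```text
time: 41.32
position: [547.6, 31.4, 240.1]
tcp_rot: [3.141, 0.0, 2.906]
ft_force: [0.1, 0.1, -0.6]
finger_gap: 29.4
grasp_force: 29.9
```

Call:
jog_arm([
  [0,0,0,0,0,0,1],
  [0,0,1,0,0,0,1],
  [0,0,1.4,0,0,0,1],
  [0,0,0,0,0,0,1],
  [0,0,0,0,0,0,1],
])

```text
time: 41.73
position: [547.2, 29.4, 215.4]
tcp_rot: [-3.141, -0.001, 2.906]
ft_force: [-0.8, -0.3, 0.2]
finger_gap: 30.3
grasp_force: 29.9
```

Call:
jog_arm([
  [0,0,0,0,0,0,0.7],
  [0,0,0,0,0,0,0.4],
  [0,0,0,0,0,0,0.4],
  [0,0,-4,0,0,0,0.4],
  [0,0,-4,0,0,0,0.4],
])

```text
time: 42.15
position: [546.3, 29.5, 294.7]
tcp_rot: [-3.14, -0.005, 2.906]
ft_force: [1.4, 0.4, 0.3]
finger_gap: 52.3
grasp_force: 0.0
```

Call:
jog_arm([
  [-3.3,0,-2,0,0,0,0.4],
  [-3.3,0,-2,0,0,0,0.4],
  [-1.7,0,-2,0,0,0,0.4],
  [0,0,0,0,0,0,0.4],
  [0,0,0,0,0,0,0.4],
])

```text
time: 42.57
position: [629.2, 10.1, 355.6]
tcp_rot: [3.141, 0.002, 2.905]
ft_force: [-1.0, -0.2, -0.2]
finger_gap: 52.9
grasp_force: 0.0
```

```bash
python3 - <<'E'
from h import *
avg(5)
m=manip.camera_model("wrist");im=manip.grab_frame("wrist");np.savez("j1.npz",im=im,**m)
u=px("wrist",[[*J,206]],m)[0];print(u,px("wrist",[[*J+[42,0],206],[*J+[-42,0],206]],m))
cv2.imwrite("pics/j1.png",cv2.convertScaleAbs(im[:,:,::-1],alpha=1.3,beta=20))
E
```

```text
[278.37099443 104.16719673] [[288.3712135  147.89471438]
 [267.68632458  57.4875387 ]]
```

View pics/j1.png

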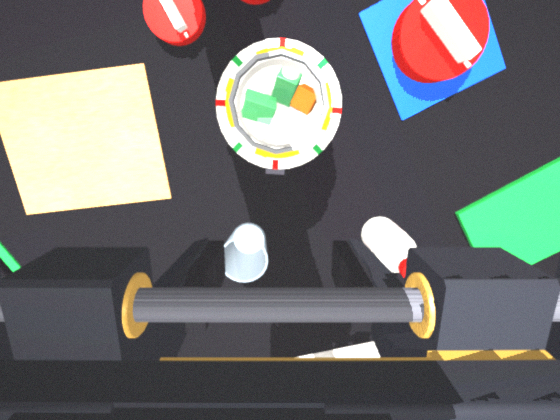

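All five vials lie inside the jar (mouth centre at (279,104)), the card is empty, and the cap stands on the mat at (440,38). I'm fetching the cap.

Call:
jog_arm([
  [0,0,0,0,0,-0.107,0.4],
  [0,0,0,0,0,-0.107,0.4],
  [0,0,0,0,0,-0.107,0.4],
  [0,0,0,0,0,-0.107,0.4],
  [0,0,0,0,0,-0.107,0.4],
])

```text
time: 43.28
position: [628.0, 10.5, 354.6]
tcp_rot: [3.141, -0.001, -2.837]
ft_force: [0.2, -0.2, -1.7]
finger_gap: 52.9
grasp_force: 0.0
```

Call:
jog_arm([
  [0,0,0,0,0,-0.107,0.4],
  [0,0,0,0,0,-0.103,0.4],
  [-0.3,3.2,0,0,0,0,0.4],
  [-0.2,3.2,0,0,0,0,0.4],
  [-0.2,3.2,0,0,0,0,0.4],
])

```text
time: 43.7
position: [586.8, 98.1, 354.5]
tcp_rot: [3.141, -0.001, -2.634]
ft_force: [0.4, 1.0, -0.3]
finger_gap: 52.9
grasp_force: 0.0
```

Call:
jog_arm([
  [-0.2,3.2,0,0,0,0,0.4],
  [-0.2,3.2,0,0,0,0,0.4],
  [-0.2,3.2,1,0,0,0,0.4],
  [-0.2,3.2,1,0,0,0,0.4],
  [-0.2,3.2,1,0,0,0,0.4],
])

```text
time: 44.12
position: [517.3, 243.2, 324.6]
tcp_rot: [-3.141, -0.0, -2.632]
ft_force: [0.5, -0.4, 0.0]
finger_gap: 52.9
grasp_force: 0.0
```

Call:
jog_arm([
  [-0.2,3.2,1,0,0,0,0.4],
  [0,0,2,0,0,0,0.4],
  [0,0,2,0,0,0,0.4],
  [0,0,2,0,0,0,0.4],
  [0,0,0,0,0,0,0.4],
])

```text
time: 44.53
position: [502.0, 269.5, 251.3]
tcp_rot: [-3.141, -0.008, -2.631]
ft_force: [-0.4, -0.5, 0.6]
finger_gap: 53.0
grasp_force: 0.0
```

```bash
cat > cap.py <<'E'
from h import *
from scipy.optimize import least_squares
def cap(zf):
    m=manip.camera_model("wrist");im=manip.grab_frame("wrist");np.savez("cap.npz",im=im,**m)
    hsv=cv2.cvtColor(im,cv2.COLOR_RGB2HSV).astype(int);H,S,V=hsv[...,0],hsv[...,1],hsv[...,2]
    red=((H<8)|(H>172))&(S>150)&(V>70);red[248:]=0
    b=max(blobs(red),key=lambda b:b[0][4]);h=cv2.convexHull(b[2].astype(np.float32));h0=h[:,0]
    h0=h0[h0[:,1]<244]
    Q=w("wrist",h0,zf,m)[:,:2]
    f=least_squares(lambda a:np.hypot(Q[:,0]-a[0],Q[:,1]-a[1])-a[2],[*Q.mean(0),61],loss='soft_l1');print('circle',f.x.round(2),np.abs(f.fun).max().round(2))
    fill=np.zeros(im.shape[:2],np.uint8);cv2.fillConvexPoly(fill,h.astype(np.int32),1)
    bb=max(blobs((S<80)&(V>110)&(fill>0)),key=lambda b:b[0][4]);P=w("wrist",bb[2],zf+30,m)[:,:2]
    r=cv2.minAreaRect(P.astype(np.float32));u=np.linalg.svd(P-P.mean(0),full_matrices=False)[2][0]
    print('bar',np.round(r[0],1),np.round(r[1],1),'yaw',np.round(np.arctan2(u[1],u[0])%np.pi,4),bb[0])
    return f.x
E
python3 - <<'E'
from cap import *
avg(4)
cap(39)
s=avg(4);go(503.5,276.5,41.5,.51,s)
E
```

```text
circle [502.63 274.75  60.01] 0.46
bar [503.9 276. ] [95.8 20.3] yaw 0.5045 [ 274  137   19   85 1522]
at [505.4 271.3 256.2] 3.6505 -> tool cm [-0.09  0.54 21.47] rz -0.001
```

Call:
jog_arm([
  [0,0.45,3.5,0,0,0,0.4],
  [0,0,4,0,0,0,0.4],
  [0,0,4,0,0,0,0.4],
  [0,0,4,0,0,0,0.4],
  [0,0,3,0,0,0,0.4],
])

```text
time: 45.4
position: [501.9, 274.5, 67.7]
tcp_rot: [3.142, -0.002, -2.632]
ft_force: [0.4, -0.7, -1.6]
finger_gap: 52.7
grasp_force: 0.0
```

```bash
python3 - <<'E'
from cap import *
avg(6)
s=avg(4);print(s['sd'][:3]);go(503.3,276,41.2,.508,s)
E
```

```text
[0.23260371 0.19296214 0.2754362 ]
at [504.  275.8  72.2] 3.6505 -> tool cm [0.05 0.05 3.1 ] rz 0.001
```

Call:
jog_arm([
  [0,0,1.6,0,0,0,0.4],
  [0,0,1.1,0,0,0,0.4],
  [0,0,0,0,0,0,0.4],
  [0,0,0,0,0,0,0.4],
  [0,0,0,0,0,0,0.4],
])

```text
time: 46.32
position: [502.8, 275.1, 43.4]
tcp_rot: [3.141, 0.0, -2.632]
ft_force: [0.9, -0.2, 0.4]
finger_gap: 52.6
grasp_force: 0.0
```

```bash
python3 - <<'E'
from cap import *
avg(2)
s=avg(4);print(s['sd'][:3]);go(503.3,276,41.2,.508,s)
E
```

```text
[0.05249361 0.04255061 0.07241792]
at [502.9 275.2  43.5] 3.6508 -> tool cm [-0.08  0.05  0.23] rz 0.001
```

Call:
jog_arm([
  [-0.05,0,0.2,0,0,0,0.4],
  [0,0,0,0,0,0,0.6],
  [0,0,0,0,0,0,1],
  [0,0,0,0,0,0,1],
  [0,0,0,0,0,0,1],
])

```text
time: 47.03
position: [503.0, 275.2, 41.0]
tcp_rot: [3.142, -0.0, -2.632]
ft_force: [-0.7, -0.1, 0.6]
finger_gap: 28.3
grasp_force: 0.0
```

Call:
jog_arm([
  [0,0,0,0,0,0,1],
  [0,0,0,0,0,0,1],
])

```text
time: 47.2
position: [503.0, 275.3, 41.1]
tcp_rot: [3.141, 0.0, -2.632]
ft_force: [0.2, 1.2, -1.1]
finger_gap: 19.4
grasp_force: 30.0
```

```bash
python3 - <<'E'
from cap import *
s=avg(4);print(s['position'],s['f'],manip.observe()['finger_gap'],manip.observe()['grasp_force'])
E
```

```text
[503.02936899 275.36930236  41.04778778] [-0.27501151  0.77267907 -0.26437693] 19.512051870170428 29.999909698963165
```

Call:
jog_arm([
  [0,0,-1,0,0,0,1],
  [0,0,-3,0,0,0,1],
  [0,0,-3.5,0,0,0,1],
  [0,0,-3.5,0,0,0,1],
  [0,0,-3.5,0,0,0,1],
])

```text
time: 47.82
position: [502.5, 274.6, 187.9]
tcp_rot: [-3.141, -0.001, -2.632]
ft_force: [1.6, 1.4, -3.0]
finger_gap: 19.3
grasp_force: 30.0
```

Call:
jog_arm([
  [0,0,-3.5,0,0,0,1],
  [0,0,-3.5,0,0,0,1],
  [0,0,-3,0,0,0,1],
  [0,0,0,0,0,0.11,1],
  [0,0,0,0,0,0.11,1],
])

```text
time: 48.23
position: [503.8, 275.5, 288.9]
tcp_rot: [3.14, 0.004, -2.858]
ft_force: [0.2, 0.2, -2.9]
finger_gap: 19.2
grasp_force: 30.0
```

Call:
jog_arm([
  [0,0,0,0,0,0.11,1],
  [0,0,0,0,0,0.11,1],
  [0,0,0,0,0,0.11,1],
  [0,0,0,0,0,0.11,1],
  [0,0,0,0,0,0,1],
])

```text
time: 48.65
position: [502.5, 274.9, 286.4]
tcp_rot: [-3.141, -0.0, 2.988]
ft_force: [-0.3, -0.4, -1.7]
finger_gap: 19.6
grasp_force: 30.0
```

```bash
python3 - <<'E'
from cap import *
s=avg(3);print(s['f'],manip.observe()['finger_gap']);go(549.7,29.2,286,2.991,s)
E
```

```text
[-0.02803883  0.06790457 -1.72506642] 19.18989243374175
at [502.7 275.  286.3] 2.9937 -> tool cm [ -8.27 -23.62   0.03] rz 0.003
```

Call:
jog_arm([
  [-0.9,-2.6,0,0,0,0,1],
  [-0.9,-2.6,0,0,0,0,1],
  [-0.9,-2.6,0,0,0,0,1],
  [-0.9,-2.6,0,0,0,0,1],
  [-0.9,-2.6,0,0,0,0,1],
])

```text
time: 49.22
position: [528.0, 138.5, 286.1]
tcp_rot: [3.142, -0.0, 2.993]
ft_force: [0.3, -0.5, -1.2]
finger_gap: 19.5
grasp_force: 30.0
```

Call:
jog_arm([
  [-0.9,-2.6,0,0,0,0,1],
  [-0.9,-2.6,0,0,0,0,1],
  [-0.9,-2.6,0,0,0,0,1],
  [-1.0,-2.8,0,0,0,0,1],
  [0,0,0,0,0,0,1],
])

```text
time: 49.63
position: [549.5, 20.9, 286.1]
tcp_rot: [-3.136, 0.001, 2.983]
ft_force: [0.8, -0.9, -1.9]
finger_gap: 19.5
grasp_force: 30.0
```

```bash
python3 - <<'E'
from cap import *
avg(5)
s=avg(4);print(s['f'],manip.observe()['finger_gap'],s['sd'][:3]);go(549.7,29.2,286,2.991,s)
cap(s['position'][2]-2)
d=np.load("cap.npz");cv2.imwrite("pics/c1.png",d['im'][:,:,::-1])
E
```

```text
[-0.12978339  0.32998721 -2.00041504] 19.502942100392897 [0.040124   0.23069872 0.00560582]
at [548.5  31.  286.1] 2.9936 -> tool cm [-0.15 -0.16  0.01] rz 0.003
circle [548.51  30.34  61.43] 4.98
bar [521.6  34.2] [19.9 41.6] yaw 2.9897 [ 256  158   45   90 3867]
```

View pics/c1.png

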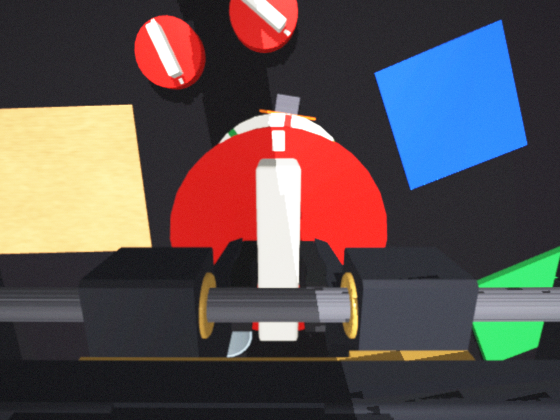

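The held cap is over the jar. Its tick at (278,140) is a little anticlockwise of the jar's red tick at (286,120), as wanted. I'm letting the sway die out before lowering.

Call:
jog_arm([
  [-0.05,-0.05,1,0,0,0,1],
  [0,0,1,0,0,0,1],
  [0,0,1,0,0,0,1],
  [0,0,0.5,0,0,0,1],
  [0,0,0,0,0,0,1],
])

```text
time: 50.55
position: [548.0, 29.0, 249.4]
tcp_rot: [-3.141, -0.003, 2.991]
ft_force: [-0.3, -0.0, -1.8]
finger_gap: 19.4
grasp_force: 30.0
```

Call:
jog_arm([
  [0,0,0,0,0,0,1],
  [0,0,0,0,0,0,1],
  [0,0,0,0,0,0,1],
  [0,0,0,0,0,0,1],
  [0,0,0,0,0,0,1],
])

```text
time: 50.97
position: [549.3, 29.1, 251.4]
tcp_rot: [3.141, 0.001, 2.991]
ft_force: [-0.0, -0.4, -1.5]
finger_gap: 19.6
grasp_force: 30.0
```

```bash
python3 - <<'E'
from cap import *
avg(4)
s=avg(4);print(s['f'],manip.observe()['finger_gap'],s['sd'][:3]);go(549.7,29.2,225,2.991,s)
E
```

```text
[-0.23003615 -0.03447539 -1.9428429 ] 19.1436261793272 [0.01874552 0.01128632 0.02452174]
at [549.1  29.  251.1] 2.9908 -> tool cm [-0.05  0.03  2.61] rz -0.0
```

Call:
jog_arm([
  [-0.05,0.03,1,0,0,0,1],
  [0,0,1,0,0,0,1],
  [0,0,0.6,0,0,0,1],
  [0,0,0,0,0,0,1],
  [0,0,0,0,0,0,1],
])

```text
time: 51.78
position: [549.1, 29.2, 224.2]
tcp_rot: [-3.141, -0.002, 2.991]
ft_force: [-0.5, 0.4, -2.6]
finger_gap: 19.2
grasp_force: 30.0
```

Call:
jog_arm([
  [0,0,0.2,0,0,0,1],
  [0,0,0,0,0,0,1],
  [0,0,0,0,0,0,1],
  [0,0,0,0,0,0,1],
  [0,0,0,0,0,0,1],
])

```text
time: 52.2
position: [549.8, 29.2, 223.2]
tcp_rot: [3.141, 0.0, 2.991]
ft_force: [0.1, -0.3, -1.0]
finger_gap: 19.5
grasp_force: 30.0
```

```bash
python3 - <<'E'
from cap import *
s=avg(4);print(s['f'],manip.observe()['finger_gap'],s['sd'][:3]);go(549.7,29.2,220,2.991,s)
E
```

```text
[ 0.18153659 -0.01799716 -2.49089054] 19.654054910871846 [0.03290668 0.01510746 0.03938018]
at [549.7  29.3 223.2] 2.9908 -> tool cm [ 0.   -0.01  0.32] rz -0.0
```

Centred, with no side force. I'm lowering it onto the thread tops.

Call:
jog_arm([
  [0,0,0.2,0,0,0,1],
  [0,0,0.1,0,0,0,1],
  [0,0,0,0,0,0,1],
  [0,0,0,0,0,0,1],
  [0,0,0,0,0,0,1],
])

```text
time: 52.82
position: [549.7, 29.2, 220.1]
tcp_rot: [3.142, 0.0, 2.991]
ft_force: [0.2, -0.5, -0.6]
finger_gap: 19.5
grasp_force: 30.0
```

Call:
jog_arm([
  [0,0,0.1,0,0,0,1],
  [0,0,0,0,0,0,1],
  [0,0,0,0,0,0,1],
  [0,0,0,0,0,0,1],
])

```text
time: 53.15
position: [549.8, 29.2, 220.0]
tcp_rot: [3.141, 0.001, 2.991]
ft_force: [-2.0, -0.1, 6.1]
finger_gap: 19.9
grasp_force: 30.0
```

Call:
jog_arm([
  [0,0,0,0,0,-0.08,1],
  [0,0,0,0,0,-0.08,1],
  [0,0,0,0,0,-0.08,1],
  [0,0,0,0,0,-0.08,1],
  [0,0,0,0,0,0,1],
])

```text
time: 53.57
position: [550.9, 29.5, 220.0]
tcp_rot: [3.141, 0.003, -2.971]
ft_force: [0.6, 0.0, 5.3]
finger_gap: 19.1
grasp_force: 30.0
```

Call:
jog_arm([
  [0,0,0,0,0,-0.08,1],
  [0,0,0,0,0,-0.08,1],
  [0,0,0,0,0,-0.08,1],
  [0,0,0,0,0,-0.1,1],
  [0,0,0,0,0,0,1],
])

```text
time: 53.98
position: [549.2, 28.9, 218.5]
tcp_rot: [3.141, -0.001, -2.632]
ft_force: [-0.3, -0.2, -1.8]
finger_gap: 19.1
grasp_force: 30.0
```

Call:
jog_arm([
  [0,0,0,0,0,0,1],
  [0,0,0,0,0,0,1],
  [0,0,0,0,0,0,1],
])

```text
time: 54.23
position: [549.5, 29.2, 218.8]
tcp_rot: [3.141, -0.0, -2.635]
ft_force: [-0.5, -0.2, -2.0]
finger_gap: 19.5
grasp_force: 30.0
```

Past the thread tops the cap is free (no upward force). I'm lowering it into the start and pressing.

Call:
jog_arm([
  [0,0,0.4,0,0,0,1],
  [0,0,0.4,0,0,0,1],
  [0,0,0,0,0,0,1],
  [0,0,0,0,0,0,1],
  [0,0,0,0,0,0,1],
])

```text
time: 54.65
position: [549.7, 29.3, 211.1]
tcp_rot: [3.142, 0.0, -2.633]
ft_force: [0.7, 0.1, -0.5]
finger_gap: 19.7
grasp_force: 30.0
```

Call:
jog_arm([
  [0,0,0.4,0,0,0,1],
  [0,0,0.4,0,0,0,1],
  [0,0,0.3,0,0,0,1],
  [0,0,0,0,0,0,1],
  [0,0,0,0,0,0,1],
])

```text
time: 55.07
position: [550.0, 29.3, 200.8]
tcp_rot: [-3.141, 0.001, -2.633]
ft_force: [-2.8, -1.0, 10.7]
finger_gap: 19.1
grasp_force: 30.0
```

Call:
jog_arm([
  [0,0,0.2,0,0,0,1],
  [0,0,0.2,0,0,0,1],
  [0,0,0,0,0,0,1],
  [0,0,0,0,0,0,1],
  [0,0,0,0,0,0,1],
])

```text
time: 55.48
position: [550.1, 29.3, 197.5]
tcp_rot: [-3.141, 0.001, -2.633]
ft_force: [-3.2, 0.4, 13.3]
finger_gap: 19.6
grasp_force: 30.0
```

Call:
jog_arm([
  [0,0,0,0,0,0.08,1],
  [0,0,0,0,0,0.08,1],
  [0,0,0,0,0,0.08,1],
  [0,0,0,0,0,0.08,1],
  [0,0,0,0,0,0,1],
])

```text
time: 55.9
position: [551.8, 29.5, 198.0]
tcp_rot: [-3.141, 0.005, -2.955]
ft_force: [-0.3, -1.4, 12.8]
finger_gap: 19.5
grasp_force: 30.1
```

Call:
jog_arm([
  [0,0,0,0,0,0.08,1],
  [0,0,0,0,0,0.08,1],
  [0,0,0,0,0,0.08,1],
  [0,0,0,0,0,0.08,1],
  [0,0,0,0,0,0,1],
])

```text
time: 56.32
position: [551.6, 29.2, 197.9]
tcp_rot: [3.141, 0.005, 3.008]
ft_force: [-1.6, -0.7, 12.7]
finger_gap: 19.8
grasp_force: 30.1
```

Call:
jog_arm([
  [0,0,0,0,0,0.08,1],
  [0,0,0,0,0,0.078,1],
  [0,0,0,0,0,0,1],
  [0,0,0,0,0,0,1],
  [0,0,0,0,0,0,1],
])

```text
time: 56.73
position: [551.9, 29.3, 198.0]
tcp_rot: [3.14, 0.005, 2.853]
ft_force: [-0.4, 0.1, 12.2]
finger_gap: 19.5
grasp_force: 30.0
```

Ticks should meet now. I'm easing up to the locked height and then releasing.

Call:
jog_arm([
  [0,0,-0.3,0,0,0,1],
  [0,0,-0.3,0,0,0,1],
  [0,0,-0.3,0,0,0,1],
  [0,0,-0.2,0,0,0,1],
  [0,0,0,0,0,0,1],
])

```text
time: 57.15
position: [551.3, 29.3, 207.7]
tcp_rot: [3.14, 0.004, 2.853]
ft_force: [2.0, -0.2, 3.6]
finger_gap: 19.2
grasp_force: 30.0
```

Call:
jog_arm([
  [0,0,0,0,0,0,1],
  [0,0,0,0,0,0,0.6],
  [0,0,0,0,0,0,0.4],
  [0,0,0,0,0,0,0.4],
  [0,0,-1,0,0,0,0.4],
])

```text
time: 57.57
position: [547.3, 29.1, 215.2]
tcp_rot: [-3.139, -0.006, 2.853]
ft_force: [-0.3, -0.5, -0.2]
finger_gap: 44.0
grasp_force: 0.0
```

Call:
jog_arm([
  [0,0,-3,0,0,0,0.4],
  [0,0,-4,0,0,0,0.4],
  [0,0,-4,0,0,0,0.4],
  [0,0,-3,0,0,0,0.4],
  [0,0,0,0,0,0,0.4],
])

```text
time: 57.98
position: [552.8, 29.6, 364.1]
tcp_rot: [3.136, 0.011, 2.852]
ft_force: [1.3, 0.1, -0.8]
finger_gap: 53.0
grasp_force: 0.0
```

Call:
jog_arm([
  [0,0,0,0,0,0,0.4],
  [0,0,0,0,0,0,0.4],
  [0,0,0,0,0,0,0.4],
  [0,0,0,0,0,0,0.4],
  [0,0,0,0,0,0,0.4],
])

```text
time: 58.4
position: [549.0, 29.2, 355.8]
tcp_rot: [-3.141, -0.002, 2.853]
ft_force: [-0.4, -0.8, 0.1]
finger_gap: 53.1
grasp_force: 0.0
```

```bash
python3 - <<'E'
from cap import *
avg(5)
cap(206)
d=np.load("cap.npz");cv2.imwrite("pics/c2.png",d['im'][:,:,::-1])
E
```

```text
circle [551.96  28.88  61.27] 1.03
bar [551.7  29.1] [19.9 93.9] yaw 2.847 [ 268  143   22  100 2100]
```

View pics/c2.png

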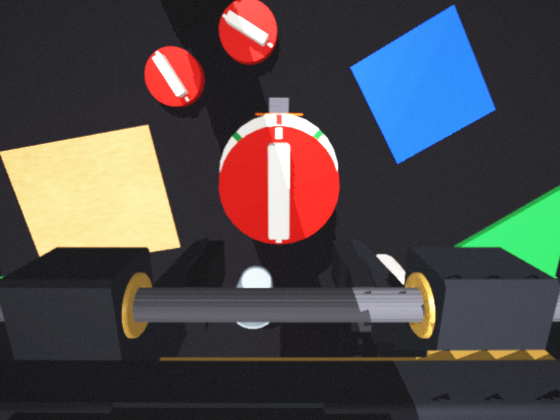

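The cap sits level: the ticks meet at (279,125), the bar yaw is 2.847 against 2.852 before, and the apparent radius of 61.3 mm fits the locked height. I'm handing in.

```bash
python3 -c "
from plant import manip
print(manip.job_done())"
```

```text
the job is handed in; nothing more can be done
None
```

I handed the job in at about 58 s, with all five vials in the jar and the cap back on and, by the last picture and force readings, locked and released; the hand-in returned no verdict.

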